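# Turn the hardware carousel to the star knob

### The arm

A 7-joint arm with a two-finger parallel gripper is mounted at the origin on a cart in front of the work surface, level with it; the furniture and walls round the work are solid. World frame = base frame: x ahead of the robot, y to its left, z up, the work surface at z = 0. Lengths are in m, angles in rad, forces in N, time in s.
With the tool pointing down it reaches from about 0.425 to 0.925 m from the base axis. Payload 6.8 kg.
Tool frame: the origin (TCP) lies at the very end of the fingers, on their centre line; the grasp point (between the pads) lies 19 mm behind it; z points along the fingers, y is the direction in which the jaws open and shut (so a half turn about z gives the same grasp; the last joint's range is limited). The gripper opens to 85 mm and grips with 20 to 120 N. Pads are 22 mm wide; open, the fingers measure 114 mm over their backs; the gripper's body (76 mm by 85 mm) begins 54 mm behind the grasp point. The pads swing forward as they close: fully open they stand 13 mm farther back than shut.
Start: joints at [1.162, 0.477, 0.022, 1.555, -0.011, 1.109, -0.083], TCP at [0.2, -0.645, 0.231] pointing down, gripper open.
Joint ranges: [-2.96, 2.96], [-0.34, 2.1], [-1.41, 1.46], [0.24, 2.44], [-1.37, 4.51], [0.17, 1.92], [-2.96, 2.96]. Speed limits (rad/s): [2.39, 2.39, 3.14, 3.14, 3.14, 3.14, 3.14].

### API

Orientations are given as a rotation vector (axis times angle).
In Python, from bench import monitor, viewer, job gives the robot as it stands. The module is installed in compiled form; this text tells all that it offers.
- The arm moves only by the tool drive_tool, never from a script. Its argument "commands" is a list of rows, each an object with "linear": the shift along the tool's x, y, z in m, a list of three; "dr": the turn, a rotation vector about the tool's x, y, z in degrees, a list of three; "jaw": the closure, from 0 (fully open) to 1 (shut). A call has 1 to 8 rows; each row shifts and turns the pose as measured when the row begins, along the tool's axes as they then stand; what a row does not reach is not made up. A row lasts 1/8 s, in which the tool goes at most 62.5 mm and 10.7 degrees, less where a joint would pass 70% of its speed; a pose out of reach is approached as far as the arm can. A call is refused whole if a number of a shift passes 0.0625 or a number of a turn 10.7, either way. A call with a gripper value outside its range is refused whole. The fingers move at their own pace and stop on an object; "force" is the grip in N (left out, the last holds). Time passes only in rows, so rows that do not move let the fingers close. It gives the time, the measured TCP pose, the force and the opening at its end, in the units of the state.
- monitor.get_obs(): the state, without advancing time (a new reading comes with each control period).
- viewer.grab_frame(name): name is "scene" or "top" or "wrist"; returns the picture (400x640x3 uint8, red, green, blue); there is no depth.
- viewer.calibration(name): a dict with "K" (3x3 intrinsics, pixels), "R" (3x3) and "t" (3): a world point X has camera coordinates R X + t. Camera axes: x right, y down, z forward; pixel columns grow to the right and rows downward; lengths in m; the calibration is good to about 2 mm. A picture is of the moment at which its call begins: read the wrist's pose just before it. calibration takes no time and is no camera call; for the wrist camera it gives the pose at the moment of the call.
- job.hand_in(): hands the job in, once; it reports no verdict.
The state is a dict: "clock": time; "joints": joint angles; "qvel": joint speeds; "tau": joint torques, N m; "tcp_pos": TCP position; "orientation": TCP orientation; "contact_force": force on the tool from outside, world axes, zero at the start; "moment": the same for the moment, N m; "grip_width": finger opening in m.
Only numpy, scipy, OpenCV 4.12 (cv2) and the standard library are available. Lean on these libraries where they do the work, as an engineer would, in place of code of your own. Each camera call takes 0.05 s, during which the arm holds its last target.

### The job

Turn the small-parts carousel under the wire shelf, by pushing the pegs on its rim, until the dish with the black star knob stands at the front, the knob in line with the pointer tab, and leave it standing still there. The loose parts must stay in their dishes without being touched; do not bang into the stand, and leave the things lying round it where they are.

Things in the scene. Friction and masses are not known exactly. Their poses are not given: they have to be found in the camera images.
- stand: Fixed stand: a 12 mm plywood board, 320 x 330 mm, with the carousel on it and a wire shelf above. Origin on the bench, on the carousel's turning axis; x points from the stand's front to its back (front = -x, toward the robot), y to its left, z up. The board spans x = -170 to +150 mm, y = +-165 mm. Four 10 mm legs carry the shelf at x = -30 and +138, y = +-157 mm; the front is open.
- shelf_edge (a point): Middle of the front edge of the fixed see-through wire shelf (steel bars 44 mm apart), at its underside, 220 mm above the bench. The shelf covers the whole tray (stand frame x = -169 to +150, y = +-161 mm), so a gripper must reach in below this edge from the front, its body leaning back toward the robot by 25 to 45 degrees from vertical.
- pointer (a point): Top of the fixed front pointer: an upright dark steel tab, 14 mm wide, top 28 mm above the bench, at the middle of the stand's front edge (x = -167, y = 0 mm in the stand's frame). Front is the direction from the turning axis to this tab.
- tray_centre (a point): Centre of the top face of the turning round plywood tray: 296 mm across, 10 mm thick, top 36 mm above the bench. The frame turns with the tray, z up. Six fixed aluminium dishes, 64 mm across, rims 18 mm above the tray, have centres 85 mm from the axis, at 0, 60, 120 ... degrees from this frame's -x. Six finger pegs stand half-way between them near the tray's edge.
- peg (a point): One of the six equal dark steel finger pegs, half-way up: upright, 12 mm diameter, 40 mm high (from 36 to 76 mm above the bench), fixed on the tray 135 mm from the axis. The others follow every 60 degrees round the axis. Pushing a peg sideways turns the tray.
- tray (a joint): Angle of the tray in rad, 0 at the start, growing counter-clockwise seen from above. It turns freely either way (at least a full turn) with a light friction (about 1 N at the rim) and stays where it is left.
- star_knob_a_mid (a point): The star knob to be brought to the front: black, five-lobed head, 36 mm across, lying on its head in one of the dishes with its 8 mm steel stud upright, 40 mm high in all (top about 79 mm above the bench). Site half-way up on its axis.
- wing_nut_a_mid (a point): A grey wing nut, 40 x 17 x 20 mm, lying loose in one of the dishes. Site at its centre.
- wing_nut_b_mid (a point): Another grey wing nut, 40 x 17 x 20 mm, lying loose in another dish. Site at its centre.
- hex_bolt_b_mid (a point): A steel hex bolt, 51 x 15 x 17 mm, lying loose in one of the dishes. Site at its centre.
- dowel_block_mid (a point): A small beech block, 40 x 22 x 20 mm, lying loose in one of the dishes. Site at its centre.
- screwdriver_a_mid (a point): A screwdriver with a red handle, 210 x 27 x 27 mm, lying on the bench at the left; to be left alone. Site at its centre.
- pliers_mid (a point): Pliers with green handles, 158 x 52 x 12 mm, lying on the bench before the stand; to be left alone. Site at its centre.
- hex_key_mid (a point): A small hex key, 86 x 35 x 6 mm, lying on the bench before the stand; to be left alone. Site at its centre.
- slip_mid (a point): A dark flat strip of sheet, 118 x 34 x 8 mm, lying on the bench at the right; to be left alone. Site at its centre.

How it is judged:
At the end, for the whole second after the job is handed in: The star knob is in front of the turning axis (at least 50 mm towards the pointer) and within 20 mm to either side of the line from the axis to the pointer, the tray is at rest (under 0.05 rad/s), and all five parts still lie in their dishes (within 115 mm of the axis, at dish height) (x of star_knob_a_mid in the frame of stand below -0.05 m and y of star_knob_a_mid in the frame of stand between -0.02 and 0.02 m and velocity of joint tray between -0.05 and 0.05 rad/s and height (world z) of star_knob_a_mid between 0.038 and 0.075 m and horizontal distance between each of star_knob_a_mid, wing_nut_a_mid, hex_bolt_b_mid, dowel_block_mid, wing_nut_b_mid and tray_centre below 0.115 m and height (world z) of wing_nut_a_mid between 0.038 and 0.075 m and height (world z) of hex_bolt_b_mid between 0.038 and 0.075 m and height (world z) of dowel_block_mid between 0.038 and 0.075 m and height (world z) of wing_nut_b_mid between 0.038 and 0.075 m); the robot touches nothing.
It fails at once if a part in the dishes is touched by the robot (contact force between any of star_knob_a, wing_nut_a, hex_bolt_b, dowel_block, wing_nut_b and the fingers above 0.3 N or contact force between any of star_knob_a, wing_nut_a, hex_bolt_b, dowel_block, wing_nut_b and the arm above 0.3 N).
It fails at once if a part has left its dish (not (height (world z) of star_knob_a_mid between 0.038 and 0.075 m and horizontal distance between star_knob_a_mid and tray_centre below 0.115 m) or not (height (world z) of wing_nut_a_mid between 0.038 and 0.075 m and horizontal distance between wing_nut_a_mid and tray_centre below 0.115 m) or not (height (world z) of hex_bolt_b_mid between 0.038 and 0.075 m and horizontal distance between hex_bolt_b_mid and tray_centre below 0.115 m) or not (height (world z) of dowel_block_mid between 0.038 and 0.075 m and horizontal distance between dowel_block_mid and tray_centre below 0.115 m) or not (height (world z) of wing_nut_b_mid between 0.038 and 0.075 m and horizontal distance between wing_nut_b_mid and tray_centre below 0.115 m)).
It fails at once if a tool or offcut lying round the stand is shifted by more than 15 mm (distance of any of screwdriver_a_mid, pliers_mid, hex_key_mid, slip_mid from where it was at the start of the episode above 0.015 m).
It fails at once if the stand or its wire shelf is struck with more than 25 N (contact force between any of the arm, the fingers and stand above 25 N).
It also fails if it takes over 69 s, if anything falls off the work surface, if the arm or the gripper's body presses on something with over 40 N, if the wrist force passes 120 N, or if a joint passes its speed limit or range.

## Working session

There is one attempt and no reset: what is moved stays moved. The work goes in short steps, Python scripts to look and compute and a tool call to move; the robot and the scene stay as the last step left them, time stands still between calls to the robot, and variables do not carry over. Pictures are saved under pics/ and viewed, and the job is handed in when it is done.

Besides the shell and the picture viewer there is one more tool, called after "Call:" by a JSON object that holds its "method" and its "body", one argument or row to a line. drive_tool: Moves the arm, as the interface text tells. Its arguments: {"type":"object","properties":{"commands":{"type":"array"},"force":{"type":"number"}},"required":["commands"]}

```bash
mkdir -p pics
python3 - <<'E'
from bench import monitor, viewer
import cv2
print(monitor.get_obs())
for n in ("scene","top"):
    im=viewer.grab_frame(n); cv2.imwrite(f"pics/{n}0.png",im[:,:,::-1])
    print(n,viewer.calibration(n))
E
```

```text
{'clock': 0.0, 'joints': array([ 1.16187947,  0.47779551,  0.02236088,  1.55647311, -0.01149542,
        1.1092826 , -0.08311324]), 'qvel': array([ 1.01436526e-03,  1.52082608e-03,  5.80976698e-04,  3.20858417e-05,
       -1.10385632e-03,  5.53735803e-04, -1.14779407e-03]), 'tau': array([-2.54479355e-04, -5.96447539e+01,  1.60733432e+00, -2.81192619e+01,
        1.23047177e-02,  9.25613655e-03, -2.86216823e-05]), 'tcp_pos': array([ 0.1997969 , -0.64412687,  0.23032006]), 'orientation': array([-3.10436516e+00, -4.70462201e-01,  6.61822014e-04]), 'contact_force': array([-0.24901645,  0.01479727, -0.29971049]), 'moment': array([ 0.01371521, -0.08499263,  0.00329076]), 'grip_width': 0.08502421501710565}
scene {'K': array([[487.76617322,   0.        , 320.29498887],
       [  0.        , 487.76617322, 197.24309165],
       [  0.        ,   0.        ,   1.        ]]), 'R': array([[-0.8997876 , -0.43570132, -0.02338043],
       [-0.14988852,  0.35897673, -0.9212324 ],
       [ 0.4097752 , -0.82540903, -0.38830944]]), 't': array([0.48968932, 0.23511179, 1.08107456])}
top {'K': array([[459.20816177,   0.        , 315.99722523],
       [  0.        , 459.20816177, 198.62656763],
       [  0.        ,   0.        ,   1.        ]]), 'R': array([[ 0.02777024, -0.99953118,  0.01289348],
       [-0.98656096, -0.02948299, -0.16071164],
       [ 0.16101644, -0.0082572 , -0.98691718]]), 't': array([-0.02839662,  0.60634667,  1.56449061])}
```

View pics/scene0.png

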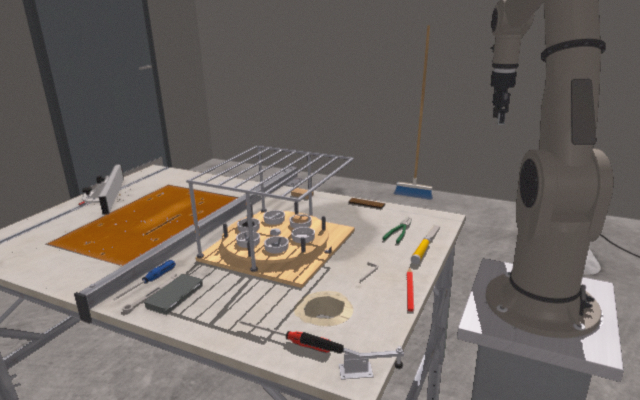

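View pics/top0.png

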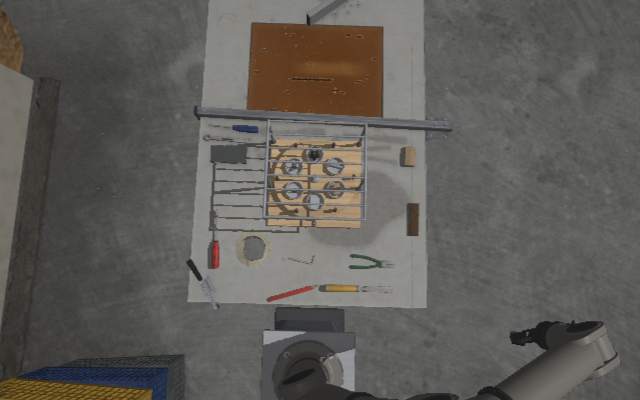

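Run:
```python
import cv2
im=cv2.imread('pics/top0.png')
c=im[80:280,210:430]; cv2.imwrite('pics/topc.png',cv2.resize(c,None,fx=3,fy=3,interpolation=cv2.INTER_CUBIC)[:600,:])
im=cv2.imread('pics/scene0.png')
```

```text
(no output)
```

View pics/topc.png

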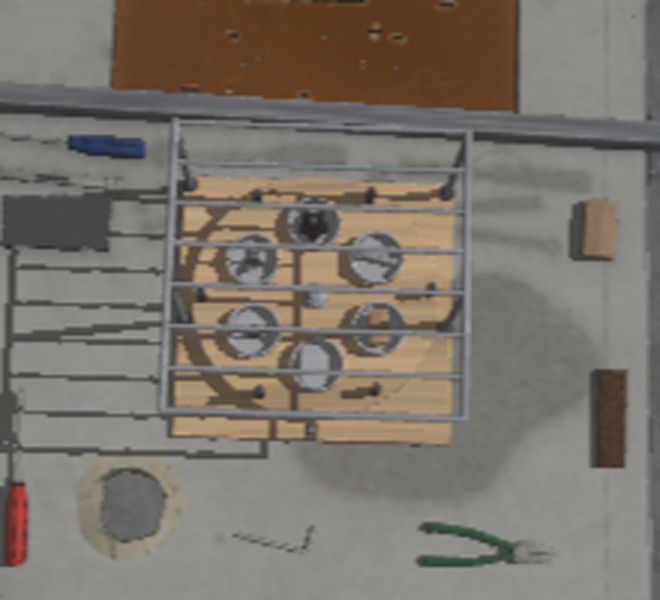

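The top view shows the black star knob in the rear dish (crop px 313,222), an empty dish at the front (315,365) and the pointer at (312,430). A half turn is needed. Next I'll measure the poses.

```bash
cat > h.py <<'E'
import numpy as np, cv2
from bench import monitor, viewer
C={}
def cal(n):
    if n=='wrist' or n not in C: C[n]=viewer.calibration(n)
    return C[n]
def ray(n,px,z):
    c=cal(n); d=c['R'].T@np.linalg.inv(c['K'])@np.array([px[0],px[1],1.]); o=-c['R'].T@c['t']
    return o+d*(z-o[2])/d[2]
def proj(n,P):
    c=cal(n); p=c['K']@(c['R']@np.array(P)+c['t']); return p[:2]/p[2]
E
python3 - <<'E'
from h import *
f=lambda p:(p[0]/3+210-.33,p[1]/3+80-.33)
pegs=[(257,193),(370,192),(432,288),(377,388),(259,390),(199,293)]
P=np.array([ray('top',f(p),.074)for p in pegs])
c=P.mean(0);print(P.round(4),c)
for i in range(3): print(P[i]+P[i+3])
d=P-c; print(np.hypot(d[:,0],d[:,1]),np.degrees(np.arctan2(d[:,1],d[:,0])))
for n,p,z in [('pointer',(311,428),.028),('knob',(313,222),.05),('board FL',(170,438),.012),('board FR',(450,442),.012),('BL',(192,177),.012)]:
    q=ray('top',f(p),z);print(n,q, q-c)
for p in [(165,412),(466,418),(175,120),(471,130)]: print('shelf',ray('top',f(p),.226))
for n,p in [('pliers L',(418,525)),('pl tip',(552,552)),('key',(235,535)),('key',(312,530)),('key',(305,552)),('plbot',(420,563))]:print(n,ray('top',f(p),.005))
print(ray('top',(215,275),.01),ray('top',(390,290),.02),ray('top',(290,293),.02))
E
```

```text
[[ 0.7957  0.0675  0.074 ]
 [ 0.8011 -0.0653  0.074 ]
 [ 0.688  -0.1399  0.074 ]
 [ 0.5686 -0.0784  0.074 ]
 [ 0.5623  0.0571  0.074 ]
 [ 0.6738  0.1306  0.074 ]] [ 0.6815942 -0.0047356  0.074    ]
[ 1.36436254 -0.01085416  0.148     ]
[ 1.36343448 -0.00819758  0.148     ]
[ 1.3617682  -0.00936187  0.148     ]
[0.13510007 0.13399236 0.13535775 0.13485974 0.13435387 0.13554135] [  32.33740015  -26.85111503  -87.29514875 -146.89931609  152.61689583
   93.30235788]
pointer [ 0.52530507 -0.00405517  0.028     ] [-0.15628914  0.00068043 -0.046     ]
knob [7.69081329e-01 7.22423280e-04 5.00000000e-02] [ 0.08748713  0.00545802 -0.024     ]
board FL [0.51028298 0.16265468 0.012     ] [-0.17131123  0.16739028 -0.062     ]
board FR [ 0.51518648 -0.16970094  0.012     ] [-0.16640772 -0.16496534 -0.062     ]
BL [0.83119274 0.15024715 0.012     ] [ 0.14959853  0.15498275 -0.062     ]
shelf [0.51563617 0.14798756 0.226     ]
shelf [ 0.51852132 -0.16337133  0.226     ]
shelf [0.83012624 0.15168078 0.226     ]
shelf [ 0.8291705  -0.16544358  0.226     ]
pliers L [ 0.41643303 -0.13382421  0.005     ]
pl tip [ 0.38927747 -0.29246057  0.005     ]
key [0.39862434 0.08172016 0.005     ]
key [ 0.40703279 -0.00879668  0.005     ]
key [ 0.38111017 -0.00129821  0.005     ]
plbot [ 0.37209384 -0.13689839  0.005     ]
[0.33235386 0.33420145 0.01      ] [ 0.29792817 -0.27703594  0.02      ] [0.27826339 0.06957864 0.02      ]
```

```bash
cat >> h.py <<'E'
from scipy.spatial.transform import Rotation as Ro
import json
def tgtR(tilt,yaw=0):
    s,c=np.sin(np.radians(tilt)),np.cos(np.radians(tilt))
    M=np.array([[c,0,s],[0,-1,0],[s,0,-c]]); return Ro.from_euler('z',yaw,degrees=True)*Ro.from_matrix(M)
def plan(wps,jaw=1,start=None):
    """wps: list of (pos, tilt, nrows[,yaw])"""
    o=monitor.get_obs(); p,R=(o['tcp_pos'],Ro.from_rotvec(o['orientation'])) if start is None else start
    p=np.array(p);rows=[]
    for w in wps:
        q,t,n=w[:3]; Rt=tgtR(t,w[3] if len(w)>3 else 0); q=np.array(q)
        D=(R.inv()*Rt).as_rotvec(degrees=True)
        for i in range(n):
            r0=R*Ro.from_rotvec(D*i/n,degrees=True)
            l=r0.inv().apply((q-p)/n); rows.append({"linear":[round(x,4) for x in l],"dr":[round(x,2) for x in D/n],"jaw":jaw})
        p,R=q,Rt
    for i in range(0,len(rows),8): print(json.dumps(rows[i:i+8]))
    print('max',max(max(map(abs,r['linear'])) for r in rows),max(max(map(abs,r['dr'])) for r in rows),len(rows))
def st():
    o=monitor.get_obs();R=Ro.from_rotvec(o['orientation']).as_matrix()
    print('t',round(o['clock'],2),'tcp',o['tcp_pos'].round(4),'z',R[:,2].round(3),'y',R[:,1].round(3),'F',o['contact_force'].round(1),'w',round(o['grip_width'],4),'q',o['joints'].round(2))
E
python3 - <<'E'
from h import *
plan([((.42,-.2,.26),15,12),((.44,.09,.2),35,8)])
E
```

```text
[{"linear": [0.0285, -0.0299, -0.0024], "dr": [-0.2, 1.24, 1.43], "jaw": 1}, {"linear": [0.0278, -0.0306, -0.0019], "dr": [-0.2, 1.24, 1.43], "jaw": 1}, {"linear": [0.0271, -0.0313, -0.0014], "dr": [-0.2, 1.24, 1.43], "jaw": 1}, {"linear": [0.0263, -0.032, -0.001], "dr": [-0.2, 1.24, 1.43], "jaw": 1}, {"linear": [0.0255, -0.0326, -0.0005], "dr": [-0.2, 1.24, 1.43], "jaw": 1}, {"linear": [0.0247, -0.0332, -0.0001], "dr": [-0.2, 1.24, 1.43], "jaw": 1}, {"linear": [0.0238, -0.0338, 0.0003], "dr": [-0.2, 1.24, 1.43], "jaw": 1}, {"linear": [0.023, -0.0344, 0.0007], "dr": [-0.2, 1.24, 1.43], "jaw": 1}]
[{"linear": [0.0221, -0.035, 0.0011], "dr": [-0.2, 1.24, 1.43], "jaw": 1}, {"linear": [0.0212, -0.0355, 0.0015], "dr": [-0.2, 1.24, 1.43], "jaw": 1}, {"linear": [0.0203, -0.036, 0.0018], "dr": [-0.2, 1.24, 1.43], "jaw": 1}, {"linear": [0.0193, -0.0365, 0.0021], "dr": [-0.2, 1.24, 1.43], "jaw": 1}, {"linear": [0.0005, -0.0363, 0.0079], "dr": [0.0, 2.5, 0.0], "jaw": 1}, {"linear": [0.0001, -0.0363, 0.0079], "dr": [0.0, 2.5, 0.0], "jaw": 1}, {"linear": [-0.0002, -0.0363, 0.0079], "dr": [0.0, 2.5, 0.0], "jaw": 1}, {"linear": [-0.0006, -0.0363, 0.0079], "dr": [0.0, 2.5, 0.0], "jaw": 1}]
[{"linear": [-0.0009, -0.0363, 0.0079], "dr": [0.0, 2.5, 0.0], "jaw": 1}, {"linear": [-0.0012, -0.0363, 0.0078], "dr": [0.0, 2.5, 0.0], "jaw": 1}, {"linear": [-0.0016, -0.0363, 0.0077], "dr": [0.0, 2.5, 0.0], "jaw": 1}, {"linear": [-0.0019, -0.0363, 0.0077], "dr": [0.0, 2.5, 0.0], "jaw": 1}]
max 0.0365 2.5 20
```

Call:
{"method": "drive_tool", "body": {
  "commands": [
    {"linear": [0.028,-0.03,-0.002],"dr": [-0.2,1.2,1.4],"jaw": 1},
    {"linear": [0.028,-0.031,-0.002],"dr": [-0.2,1.2,1.4],"jaw": 1},
    {"linear": [0.027,-0.031,-0.001],"dr": [-0.2,1.2,1.4],"jaw": 1},
    {"linear": [0.026,-0.032,-0.001],"dr": [-0.2,1.2,1.4],"jaw": 1},
    {"linear": [0.026,-0.033,0],"dr": [-0.2,1.2,1.4],"jaw": 1},
    {"linear": [0.025,-0.033,0],"dr": [-0.2,1.2,1.4],"jaw": 1},
    {"linear": [0.024,-0.034,0],"dr": [-0.2,1.2,1.4],"jaw": 1},
    {"linear": [0.023,-0.034,0.001],"dr": [-0.2,1.2,1.4],"jaw": 1}
  ]
}}

```text
clock: 1.1
tcp_pos: [0.3488, -0.3396, 0.2455]
orientation: [-3.123, -0.145, -0.266]
contact_force: [0.9, 0.2, 0.5]
grip_width: -0.0001
```

Run:
```python
from h import *
st();plan([((.42,-.2,.26),15,6),((.44,.09,.2),35,8)])
```

```text
t 1.1 tcp [ 0.3488 -0.3396  0.2455] z [ 0.169  0.011 -0.986] y [ 0.093 -0.996  0.004] F [0.9 0.2 0.5] w -0.0001 q [ 0.85  0.1  -0.14  2.05 -0.14  0.88 -0.68]
[{"linear": [0.0142, -0.0221, -0.0001], "dr": [-0.15, 0.87, 0.87], "jaw": 1}, {"linear": [0.0139, -0.0223, 0.0], "dr": [-0.15, 0.87, 0.87], "jaw": 1}, {"linear": [0.0135, -0.0225, 0.0002], "dr": [-0.15, 0.87, 0.87], "jaw": 1}, {"linear": [0.0132, -0.0227, 0.0003], "dr": [-0.15, 0.87, 0.87], "jaw": 1}, {"linear": [0.0128, -0.0229, 0.0005], "dr": [-0.15, 0.87, 0.87], "jaw": 1}, {"linear": [0.0125, -0.0231, 0.0006], "dr": [-0.15, 0.87, 0.87], "jaw": 1}, {"linear": [0.0005, -0.0363, 0.0079], "dr": [0.0, 2.5, 0.0], "jaw": 1}, {"linear": [0.0001, -0.0363, 0.0079], "dr": [0.0, 2.5, 0.0], "jaw": 1}]
[{"linear": [-0.0002, -0.0363, 0.0079], "dr": [0.0, 2.5, 0.0], "jaw": 1}, {"linear": [-0.0006, -0.0363, 0.0079], "dr": [0.0, 2.5, 0.0], "jaw": 1}, {"linear": [-0.0009, -0.0363, 0.0079], "dr": [0.0, 2.5, 0.0], "jaw": 1}, {"linear": [-0.0012, -0.0363, 0.0078], "dr": [0.0, 2.5, 0.0], "jaw": 1}, {"linear": [-0.0016, -0.0363, 0.0077], "dr": [0.0, 2.5, 0.0], "jaw": 1}, {"linear": [-0.0019, -0.0363, 0.0077], "dr": [0.0, 2.5, 0.0], "jaw": 1}]
max 0.0363 2.5 14
```

Run:
```python
from h import *
plan([((.43,-.15,.22),22,6),((.46,.09,.16),32,8)])
```

```text
[{"linear": [0.0155, -0.0302, 0.0068], "dr": [-0.2, 2.04, 0.86], "jaw": 1}, {"linear": [0.0148, -0.0305, 0.0073], "dr": [-0.2, 2.04, 0.86], "jaw": 1}, {"linear": [0.014, -0.0307, 0.0077], "dr": [-0.2, 2.04, 0.86], "jaw": 1}, {"linear": [0.0133, -0.031, 0.008], "dr": [-0.2, 2.04, 0.86], "jaw": 1}, {"linear": [0.0125, -0.0312, 0.0084], "dr": [-0.2, 2.04, 0.86], "jaw": 1}, {"linear": [0.0117, -0.0314, 0.0087], "dr": [-0.2, 2.04, 0.86], "jaw": 1}, {"linear": [0.0007, -0.03, 0.0084], "dr": [0.0, 1.25, 0.0], "jaw": 1}, {"linear": [0.0005, -0.03, 0.0084], "dr": [0.0, 1.25, 0.0], "jaw": 1}]
[{"linear": [0.0003, -0.03, 0.0084], "dr": [0.0, 1.25, 0.0], "jaw": 1}, {"linear": [0.0001, -0.03, 0.0084], "dr": [0.0, 1.25, 0.0], "jaw": 1}, {"linear": [-0.0001, -0.03, 0.0084], "dr": [0.0, 1.25, 0.0], "jaw": 1}, {"linear": [-0.0002, -0.03, 0.0084], "dr": [0.0, 1.25, 0.0], "jaw": 1}, {"linear": [-0.0004, -0.03, 0.0084], "dr": [0.0, 1.25, 0.0], "jaw": 1}, {"linear": [-0.0006, -0.03, 0.0084], "dr": [0.0, 1.25, 0.0], "jaw": 1}]
max 0.0314 2.04 14
```

Call:
{"method": "drive_tool", "body": {
  "commands": [
    {"linear": [0.0155,-0.03,0.007],"dr": [-0.2,2,0.9],"jaw": 1},
    {"linear": [0.015,-0.03,0.007],"dr": [-0.2,2,0.9],"jaw": 1},
    {"linear": [0.014,-0.031,0.008],"dr": [-0.2,2,0.9],"jaw": 1},
    {"linear": [0.013,-0.031,0.008],"dr": [-0.2,2,0.9],"jaw": 1},
    {"linear": [0.0125,-0.031,0.008],"dr": [-0.2,2,0.9],"jaw": 1},
    {"linear": [0.012,-0.031,0.009],"dr": [-0.2,2,0.9],"jaw": 1},
    {"linear": [0,-0.03,0.008],"dr": [0,1.2,0],"jaw": 1},
    {"linear": [0,-0.03,0.008],"dr": [0,1.2,0],"jaw": 1}
  ]
}}

```text
clock: 2.1
tcp_pos: [0.4389, -0.0811, 0.2042]
orientation: [-3.068, 0.008, -0.67]
contact_force: [1.0, -0.4, -0.7]
grip_width: -0.0002
```

Run:
```python
from h import *
st();plan([((.46,.09,.16),34,8)])
```

```text
t 2.1 tcp [ 0.4389 -0.0811  0.2042] z [ 0.417  0.    -0.909] y [-0.005 -1.    -0.002] F [ 1.  -0.4 -0.7] w -0.0002 q [ 0.56 -0.04 -0.48  2.37 -0.14  0.38 -1.38]
[{"linear": [-0.0, -0.0214, 0.0061], "dr": [0.0, 1.17, -0.04], "jaw": 1}, {"linear": [-0.0001, -0.0214, 0.0061], "dr": [0.0, 1.17, -0.04], "jaw": 1}, {"linear": [-0.0002, -0.0214, 0.0061], "dr": [0.0, 1.17, -0.04], "jaw": 1}, {"linear": [-0.0003, -0.0214, 0.0061], "dr": [0.0, 1.17, -0.04], "jaw": 1}, {"linear": [-0.0005, -0.0214, 0.0061], "dr": [0.0, 1.17, -0.04], "jaw": 1}, {"linear": [-0.0006, -0.0214, 0.0061], "dr": [0.0, 1.17, -0.04], "jaw": 1}, {"linear": [-0.0007, -0.0214, 0.0061], "dr": [0.0, 1.17, -0.04], "jaw": 1}, {"linear": [-0.0008, -0.0214, 0.0061], "dr": [0.0, 1.17, -0.04], "jaw": 1}]
max 0.0214 1.17 8
```

Run:
```python
from h import *
plan([((.485,.07,.11),32,8)])
```

```text
[{"linear": [0.0002, -0.0189, 0.0131], "dr": [0.0, 0.92, -0.04], "jaw": 1}, {"linear": [0.0, -0.0189, 0.0131], "dr": [0.0, 0.92, -0.04], "jaw": 1}, {"linear": [-0.0002, -0.0189, 0.0131], "dr": [0.0, 0.92, -0.04], "jaw": 1}, {"linear": [-0.0004, -0.0189, 0.0131], "dr": [0.0, 0.92, -0.04], "jaw": 1}, {"linear": [-0.0006, -0.0189, 0.0131], "dr": [0.0, 0.92, -0.04], "jaw": 1}, {"linear": [-0.0008, -0.0189, 0.0131], "dr": [0.0, 0.92, -0.04], "jaw": 1}, {"linear": [-0.001, -0.0189, 0.0131], "dr": [0.0, 0.92, -0.04], "jaw": 1}, {"linear": [-0.0012, -0.0189, 0.0131], "dr": [0.0, 0.92, -0.04], "jaw": 1}]
max 0.0189 0.92 8
```

Call:
{"method": "drive_tool", "body": {
  "commands": [
    {"linear": [0,-0.019,0.013],"dr": [0,0.9,0]},
    {"linear": [0,-0.019,0.013],"dr": [0,0.9,0]},
    {"linear": [0,-0.019,0.013],"dr": [0,0.9,0]},
    {"linear": [0,-0.019,0.013],"dr": [0,0.9,0]},
    {"linear": [0,-0.019,0.013],"dr": [0,0.9,0]},
    {"linear": [-0.001,-0.019,0.013],"dr": [0,0.9,0]},
    {"linear": [-0.001,-0.019,0.013],"dr": [0,0.9,0]},
    {"linear": [-0.001,-0.019,0.013],"dr": [0,0.9,0]}
  ]
}}

```text
invalid input
```

Run:
```python
from h import *
st();plan([((.52,.095,.085),40,6),((.558,.095,.055),42,5)])
```

```text
t 2.1 tcp [ 0.4389 -0.0811  0.2042] z [ 0.417  0.    -0.909] y [-0.005 -1.    -0.002] F [ 1.  -0.4 -0.7] w -0.0002 q [ 0.56 -0.04 -0.48  2.37 -0.14  0.38 -1.38]
[{"linear": [0.0039, -0.0294, 0.0237], "dr": [0.0, 2.56, -0.05], "jaw": 1}, {"linear": [0.0028, -0.0294, 0.0239], "dr": [0.0, 2.56, -0.05], "jaw": 1}, {"linear": [0.0018, -0.0294, 0.024], "dr": [0.0, 2.56, -0.05], "jaw": 1}, {"linear": [0.0007, -0.0294, 0.024], "dr": [0.0, 2.56, -0.05], "jaw": 1}, {"linear": [-0.0003, -0.0294, 0.024], "dr": [0.0, 2.56, -0.05], "jaw": 1}, {"linear": [-0.0014, -0.0293, 0.024], "dr": [0.0, 2.56, -0.05], "jaw": 1}, {"linear": [0.002, 0.0, 0.0095], "dr": [0.0, 0.4, 0.0], "jaw": 1}, {"linear": [0.0019, 0.0, 0.0095], "dr": [0.0, 0.4, 0.0], "jaw": 1}]
[{"linear": [0.0018, 0.0, 0.0095], "dr": [0.0, 0.4, 0.0], "jaw": 1}, {"linear": [0.0018, 0.0, 0.0095], "dr": [0.0, 0.4, 0.0], "jaw": 1}, {"linear": [0.0017, 0.0, 0.0095], "dr": [0.0, 0.4, 0.0], "jaw": 1}]
max 0.0294 2.56 11
```

Jaw is required in every row.

Call:
{"method": "drive_tool", "body": {
  "commands": [
    {"linear": [0,-0.019,0.013],"dr": [0,0.9,0],"jaw": 1},
    {"linear": [0,-0.019,0.013],"dr": [0,0.9,0],"jaw": 1},
    {"linear": [0,-0.019,0.013],"dr": [0,0.9,0],"jaw": 1},
    {"linear": [0,-0.019,0.013],"dr": [0,0.9,0],"jaw": 1},
    {"linear": [0,-0.019,0.013],"dr": [0,0.9,0],"jaw": 1},
    {"linear": [-0.001,-0.019,0.013],"dr": [0,0.9,0],"jaw": 1},
    {"linear": [-0.001,-0.019,0.013],"dr": [0,0.9,0],"jaw": 1},
    {"linear": [-0.001,-0.019,0.013],"dr": [0,0.9,0],"jaw": 1}
  ]
}}

```text
clock: 3.1
tcp_pos: [0.4733, 0.0293, 0.1364]
orientation: [3.039, -0.008, 0.758]
contact_force: [-0.2, -0.7, -0.0]
grip_width: 0.0001
```

Run:
```python
from h import *
st();plan([((.52,.095,.085),40,6),((.558,.095,.055),42,5)])
```

```text
t 3.1 tcp [0.4733 0.0293 0.1364] z [ 0.469 -0.011 -0.883] y [-0.008 -1.     0.008] F [-0.2 -0.7 -0. ] w 0.0001 q [ 0.16  0.15 -0.48  2.44  1.13  0.24 -2.95]
[{"linear": [0.0028, -0.0111, 0.0111], "dr": [0.11, 2.0, -0.02], "jaw": 1}, {"linear": [0.0024, -0.0111, 0.0112], "dr": [0.11, 2.0, -0.02], "jaw": 1}, {"linear": [0.002, -0.011, 0.0113], "dr": [0.11, 2.0, -0.02], "jaw": 1}, {"linear": [0.0017, -0.011, 0.0114], "dr": [0.11, 2.0, -0.02], "jaw": 1}, {"linear": [0.0013, -0.011, 0.0115], "dr": [0.11, 2.0, -0.02], "jaw": 1}, {"linear": [0.0009, -0.011, 0.0115], "dr": [0.11, 2.0, -0.02], "jaw": 1}, {"linear": [0.002, 0.0, 0.0095], "dr": [0.0, 0.4, 0.0], "jaw": 1}, {"linear": [0.0019, 0.0, 0.0095], "dr": [0.0, 0.4, 0.0], "jaw": 1}]
[{"linear": [0.0018, 0.0, 0.0095], "dr": [0.0, 0.4, 0.0], "jaw": 1}, {"linear": [0.0018, 0.0, 0.0095], "dr": [0.0, 0.4, 0.0], "jaw": 1}, {"linear": [0.0017, 0.0, 0.0095], "dr": [0.0, 0.4, 0.0], "jaw": 1}]
max 0.0115 2.0 11
```

```bash
cat > fk.py <<'E'
import numpy as np
from scipy.spatial.transform import Rotation as Ro
def Rz(a): c,s=np.cos(a),np.sin(a); return np.array([[c,-s,0],[s,c,0],[0,0,1]])
def Ry(a): c,s=np.cos(a),np.sin(a); return np.array([[c,0,s],[0,1,0],[-s,0,c]])
def fk(q,S,p):
    o1,o3,o5,o7,h,L1,L2,L3,d1,a1,d2,a2,d3,a3=p
    R=Rz(S[0]*q[0]+o1)@Ry(q[1]); T=np.array([0,0,h])
    T=T+R@np.array([a1,d1,L1]); R=R@Rz(S[1]*q[2]+o3)@Ry(q[3])
    T=T+R@np.array([a2,d2,L2]); R=R@Rz(S[2]*q[4]+o5)@Ry(q[5])
    T=T+R@np.array([a3,d3,L3]); R=R@Rz(S[3]*q[6]+o7)
    return T,R
E
cat > data.py <<'E'
import numpy as np
D=[([1.16187947,0.47779551,0.02236088,1.55647311,-0.01149542,1.1092826,-0.08311324],[0.1997969,-0.64412687,0.23032006],[-3.10436516,-0.470462201,0.000661822]),
([.85,.1,-.14,2.05,-.14,.88,-.68],[.3488,-.3396,.2455],[-3.123,-.145,-.266]),
([.56,-.04,-.48,2.37,-.14,.38,-1.38],[.4389,-.0811,.2042],[-3.068,.008,-.67])]
E
python3 - <<'E'
from h import *
from fk import *
from data import D
import itertools
from scipy.optimize import least_squares
o=monitor.get_obs(); D=D+[(o['joints'],o['tcp_pos'],o['orientation'])]
open('data.py','a').write('D.append((%r,%r,%r))\n'%(list(map(float,o['joints'])),list(map(float,o['tcp_pos'])),list(map(float,o['orientation']))))
res=[]
for S in itertools.product([1,-1],repeat=4):
  for o7 in (0,np.pi/2,np.pi,-np.pi/2):
   for o1 in (0,-2.4):
    def f(p):
        r=[]
        for q,t,rv in D:
            T,R=fk(q,S,p); r+=list((T-t)*3)+list((Ro.from_matrix(R).inv()*Ro.from_rotvec(rv)).as_rotvec())
        return np.r_[r,.01*np.array(p[8:])]
    p0=np.array([o1,0,0,o7,.35,.45,.45,.25,0,0,0,0,0,0.])
    s=least_squares(f,p0); res.append((s.cost,S,s.x))
res.sort(key=lambda a:a[0])
for c,S,x in res[:4]: print(c,S,x.round(3))
E
```

```text
2.3934571982529186e-05 (-1, -1, -1, -1) [-6.286e+00  2.000e-03 -2.000e-03  1.572e+00  2.830e-01  5.300e-01
  4.720e-01  3.140e-01 -3.500e-02  6.000e-03 -2.500e-02 -4.000e-03
 -2.000e-03  1.000e-03]
2.3934571982532686e-05 (-1, -1, -1, -1) [-2.000e-03  2.000e-03 -2.000e-03  1.572e+00  2.830e-01  5.300e-01
  4.720e-01  3.140e-01 -3.500e-02  6.000e-03 -2.500e-02 -4.000e-03
 -2.000e-03  1.000e-03]
2.3934571982534248e-05 (-1, -1, -1, -1) [-2.000e-03  2.000e-03 -2.000e-03  1.572e+00  2.830e-01  5.300e-01
  4.720e-01  3.140e-01 -3.500e-02  6.000e-03 -2.500e-02 -4.000e-03
 -2.000e-03  1.000e-03]
2.3934571982534465e-05 (-1, -1, -1, -1) [-2.000e-03  2.000e-03 -2.000e-03  1.572e+00  2.830e-01  5.300e-01
  4.720e-01  3.140e-01 -3.500e-02  6.000e-03 -2.500e-02 -4.000e-03
 -2.000e-03  1.000e-03]
```

```bash
cat >> fk.py <<'E'
P=np.array([-2e-3,2e-3,-2e-3,1.572,.283,.530,.472,.314,-.035,.006,-.025,-.004,-.002,.001]);S=(-1,-1,-1,-1)
LO=np.array([-2.96,-.34,-1.41,.24,-1.37,.17,-2.96]);HI=np.array([2.96,2.1,1.46,2.44,4.51,1.92,2.96])
def tR(tilt,yaw=0,roll=0):
    s,c=np.sin(np.radians(tilt)),np.cos(np.radians(tilt))
    M=np.array([[c,0,s],[0,-1,0],[s,0,-c]]); return Rz(np.radians(yaw))@M@Rz(np.radians(roll))
E
cat > ik.py <<'E'
from fk import *
from scipy.optimize import least_squares
rng=np.random.default_rng(0)
def ik(pos,R,n=25,q0=None):
    best=None;A=Ro.from_matrix(R)
    for k in range(n):
        x0=rng.uniform([-1,-.2,-1,1.5,-1.2,.2,-2.8],[1,.8,1,2.4,4.3,1.2,2.8])
        def f(q):
            T,r=fk(q,S,P); m=np.minimum(q-LO,HI-q); 
            return np.r_[(T-pos)*50,(Ro.from_matrix(r).inv()*A).as_rotvec()*20,0.02*np.clip(.5-m,0,None)]
        s=least_squares(f,x0,bounds=(LO,HI))
        T,r=fk(s.x,S,P); e=np.linalg.norm(T-pos); 
        if e<2e-3:
            m=np.minimum(s.x-LO,HI-s.x); sc=np.minimum(m,.4).min()
            if best is None or sc>best[0]: best=(sc,s.x)
    return best
E
python3 - <<'E'
from ik import *
for name,pos in [('start',(.564,.09,.055)),('end',(.569,-.06,.055)),('stage',(.5,.09,.1))]:
  for tilt in (25,32,40):
    for roll in (0,90,180,270):
      b=ik(np.array(pos),tR(tilt,0,roll),10)
      print(name,tilt,roll,None if b is None else (round(b[0],2),b[1].round(2)))
E
```

```text
start 25 0 (np.float64(0.0), array([-0.3 ,  0.43, -0.05,  2.27,  1.44,  0.17,  2.96]))
start 25 90 (np.float64(0.24), array([ 0.43,  0.64, -0.95,  2.2 ,  1.53,  0.63,  1.49]))
start 25 180 (np.float64(0.24), array([ 0.43,  0.64, -0.95,  2.2 ,  1.53,  0.63, -0.08]))
start 25 270 (np.float64(0.24), array([ 0.43,  0.64, -0.95,  2.2 ,  1.53,  0.63, -1.65]))
start 32 0 (np.float64(0.15), array([ 0.24,  0.55, -0.72,  2.29,  1.87,  0.54,  2.65]))
start 32 90 (np.float64(0.16), array([ 0.41,  0.64, -0.93,  2.28,  1.84,  0.67,  1.18]))
start 32 180 (np.float64(0.16), array([ 0.41,  0.64, -0.93,  2.28,  1.84,  0.67, -0.39]))
start 32 270 (np.float64(0.16), array([ 0.41,  0.64, -0.93,  2.28,  1.84,  0.67, -1.96]))
start 40 0 (np.float64(0.08), array([ 0.38,  0.68, -0.92,  2.36,  2.13,  0.81,  2.47]))
start 40 90 (np.float64(0.08), array([ 0.39,  0.68, -0.93,  2.36,  2.13,  0.81,  0.91]))
start 40 180 (np.float64(0.08), array([ 0.39,  0.68, -0.93,  2.36,  2.13,  0.81, -0.66]))
start 40 270 (np.float64(0.08), array([ 0.39,  0.68, -0.93,  2.36,  2.13,  0.81, -2.23]))
end 25 0 (np.float64(0.08), ar
[... 1098 characters left out ...]
89]))
stage 25 90 (np.float64(0.12), array([ 0.47,  0.44, -1.  ,  2.32,  1.36,  0.55,  1.53]))
stage 25 180 (np.float64(0.12), array([ 0.47,  0.44, -1.  ,  2.32,  1.36,  0.55, -0.04]))
stage 25 270 (np.float64(0.12), array([ 0.47,  0.44, -1.  ,  2.32,  1.36,  0.55, -1.61]))
stage 32 0 (np.float64(0.04), array([ 0.38,  0.41, -0.92,  2.4 ,  1.71,  0.54,  2.72]))
stage 32 90 (np.float64(0.04), array([ 0.43,  0.44, -0.99,  2.4 ,  1.7 ,  0.58,  1.17]))
stage 32 180 (np.float64(0.04), array([ 0.43,  0.44, -0.99,  2.4 ,  1.7 ,  0.58, -0.4 ]))
stage 32 270 (np.float64(0.04), array([ 0.43,  0.44, -0.99,  2.4 ,  1.7 ,  0.58, -1.97]))
stage 40 0 None
stage 40 90 None
stage 40 180 None
stage 40 270 None
```

Call:
{"method": "drive_tool", "body": {
  "commands": [
    {"linear": [0,0,0],"dr": [0,0,-10],"jaw": 1},
    {"linear": [0,0,0],"dr": [0,0,-10],"jaw": 1},
    {"linear": [0,0,0],"dr": [0,0,-10],"jaw": 1},
    {"linear": [0,0,0],"dr": [0,0,-10],"jaw": 1},
    {"linear": [0,0,0],"dr": [0,0,-10],"jaw": 1},
    {"linear": [0,0,0],"dr": [0,0,-10],"jaw": 1},
    {"linear": [0,0,0],"dr": [0,0,-10],"jaw": 1},
    {"linear": [0,0,0],"dr": [0,0,-10],"jaw": 1}
  ]
}}

```text
clock: 4.1
tcp_pos: [0.472, 0.0329, 0.135]
orientation: [2.078, 1.831, 0.507]
contact_force: [-0.1, -0.2, 0.3]
grip_width: -0.0001
```

Run:
```python
from h import *
st()
```

```text
t 4.1 tcp [0.472  0.0329 0.135 ] z [ 0.467 -0.008 -0.884] y [ 0.877 -0.124  0.464] F [-0.1 -0.2  0.3] w -0.0001 q [ 0.27  0.17 -0.61  2.43  1.17  0.27 -1.53]
```

Rolling works; 90° or so more, while moving to the staging point.

```bash
cat >> h.py <<'E'
def tgtR(tilt,yaw=0):
    from fk import tR
    return Ro.from_matrix(tR(tilt,yaw,180))
E
python3 - <<'E'
from h import *
plan([((.505,.09,.10),31,10)])
E
```

```text
[{"linear": [0.0059, 0.0006, 0.0046], "dr": [-0.3, -0.2, -9.71], "jaw": 1}, {"linear": [0.0057, 0.0015, 0.0046], "dr": [-0.3, -0.2, -9.71], "jaw": 1}, {"linear": [0.0054, 0.0024, 0.0046], "dr": [-0.3, -0.2, -9.71], "jaw": 1}, {"linear": [0.0049, 0.0033, 0.0046], "dr": [-0.3, -0.2, -9.71], "jaw": 1}, {"linear": [0.0043, 0.004, 0.0046], "dr": [-0.3, -0.2, -9.71], "jaw": 1}, {"linear": [0.0036, 0.0047, 0.0046], "dr": [-0.3, -0.2, -9.71], "jaw": 1}, {"linear": [0.0028, 0.0052, 0.0046], "dr": [-0.3, -0.2, -9.71], "jaw": 1}, {"linear": [0.0019, 0.0056, 0.0046], "dr": [-0.3, -0.2, -9.71], "jaw": 1}]
[{"linear": [0.0009, 0.0058, 0.0046], "dr": [-0.3, -0.2, -9.71], "jaw": 1}, {"linear": [-0.0001, 0.0058, 0.0047], "dr": [-0.3, -0.2, -9.71], "jaw": 1}]
max 0.0059 9.71 10
```

Call:
{"method": "drive_tool", "body": {
  "commands": [
    {"linear": [0.006,0.0005,0.0045],"dr": [-0.3,-0.2,-9.7],"jaw": 1},
    {"linear": [0.0055,0.0015,0.0045],"dr": [-0.3,-0.2,-9.7],"jaw": 1},
    {"linear": [0.0055,0.0025,0.0045],"dr": [-0.3,-0.2,-9.7],"jaw": 1},
    {"linear": [0.005,0.0035,0.0045],"dr": [-0.3,-0.2,-9.7],"jaw": 1},
    {"linear": [0.0045,0.004,0.0045],"dr": [-0.3,-0.2,-9.7],"jaw": 1},
    {"linear": [0.0035,0.0045,0.0045],"dr": [-0.3,-0.2,-9.7],"jaw": 1},
    {"linear": [0.003,0.005,0.0045],"dr": [-0.3,-0.2,-9.7],"jaw": 1},
    {"linear": [0.002,0.0055,0.0045],"dr": [-0.3,-0.2,-9.7],"jaw": 1}
  ]
}}

```text
clock: 5.1
tcp_pos: [0.4965, 0.0788, 0.1052]
orientation: [0.389, 2.583, 0.092]
contact_force: [-0.4, 0.7, 0.1]
grip_width: -0.0001
```

Run:
```python
from h import *
st();plan([((.515,.098,.085),35,4),((.545,.098,.057),38,4)])
```

```text
t 5.1 tcp [0.4965 0.0788 0.1052] z [ 0.507 -0.01  -0.862] y [0.256 0.957 0.139] F [-0.4  0.7  0.1] w -0.0001 q [ 0.13  0.3  -0.62  2.42  1.64  0.39 -0.69]
[{"linear": [0.0, 0.0051, 0.0066], "dr": [-0.31, -1.1, -4.23], "jaw": 1}, {"linear": [-0.0002, 0.005, 0.0067], "dr": [-0.31, -1.1, -4.23], "jaw": 1}, {"linear": [-0.0004, 0.005, 0.0067], "dr": [-0.31, -1.1, -4.23], "jaw": 1}, {"linear": [-0.0007, 0.0049, 0.0067], "dr": [-0.31, -1.1, -4.23], "jaw": 1}, {"linear": [-0.0021, -0.0, 0.01], "dr": [0.0, -0.75, -0.0], "jaw": 1}, {"linear": [-0.002, -0.0, 0.0101], "dr": [0.0, -0.75, -0.0], "jaw": 1}, {"linear": [-0.0019, -0.0, 0.0101], "dr": [0.0, -0.75, -0.0], "jaw": 1}, {"linear": [-0.0017, -0.0, 0.0101], "dr": [0.0, -0.75, -0.0], "jaw": 1}]
max 0.0101 4.23 8
```

Call:
{"method": "drive_tool", "body": {
  "commands": [
    {"linear": [0,0.005,0.0065],"dr": [-0.3,-1.1,-4.2],"jaw": 1},
    {"linear": [0,0.005,0.0065],"dr": [-0.3,-1.1,-4.2],"jaw": 1},
    {"linear": [-0.0005,0.005,0.0065],"dr": [-0.3,-1.1,-4.2],"jaw": 1},
    {"linear": [-0.0005,0.005,0.0065],"dr": [-0.3,-1.1,-4.2],"jaw": 1},
    {"linear": [-0.002,0,0.01],"dr": [0,-0.8,0],"jaw": 1},
    {"linear": [-0.002,0,0.01],"dr": [0,-0.8,0],"jaw": 1},
    {"linear": [-0.002,0,0.01],"dr": [0,-0.8,0],"jaw": 1},
    {"linear": [-0.002,0,0.01],"dr": [0,-0.8,0],"jaw": 1}
  ]
}}

```text
clock: 6.1
tcp_pos: [0.5454, 0.0991, 0.0559]
orientation: [-0.012, 2.472, -0.003]
contact_force: [0.0, -0.4, -0.5]
grip_width: -0.0002
```

Run:
```python
from h import *
st()
for n in ('scene','wrist'):
    im=viewer.grab_frame(n)[:,:,::-1]
    cv2.imwrite(f'pics/{n}1.png',im if n=='wrist' else cv2.resize(im[130:300,170:410],None,fx=3,fy=3,interpolation=cv2.INTER_CUBIC))
```

```text
t 6.1 tcp [0.5454 0.0991 0.0559] z [ 0.621  0.001 -0.784] y [-0.008  1.    -0.005] F [ 0.  -0.4 -0.5] w -0.0002 q [ 0.15  0.55 -0.7   2.41  2.15  0.68 -0.84]
```

View pics/scene1.png

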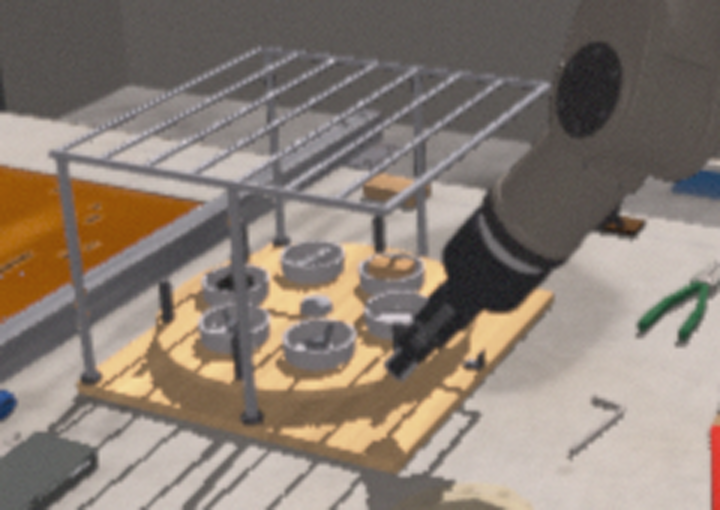

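View pics/wrist1.png

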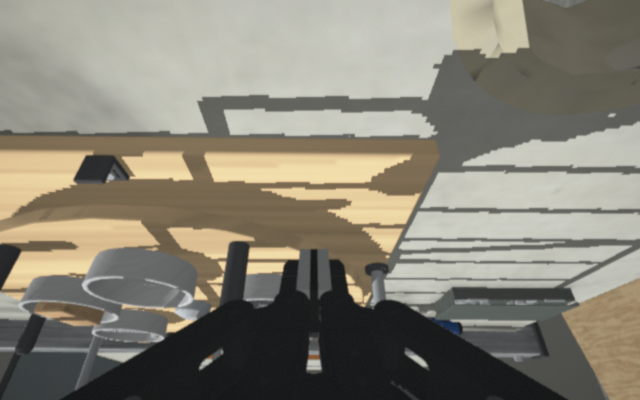

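```bash
cat >> h.py <<'E'
AX=np.array([.6815,-.005])
def fin(th,off=.0205,dx=.003,z=.056):
    a=np.radians(th); return (AX[0]+.135*np.cos(a)+dx, AX[1]+.135*np.sin(a)+off, z)
E
python3 - <<'E'
from h import *
c=viewer.calibration('wrist'); print('cam',-c['R'].T@c['t'])
o=monitor.get_obs()
plan([((.5645,.095,.056),38,3),(fin(152.6),38,2),(fin(160),38,2),(fin(168),38,2),(fin(177),38,2),(fin(186),38,2),(fin(195),38,2),(fin(204),38,2),(fin(212),38,2)])
E
```

```text
cam [0.39443442 0.09767198 0.11711325]
[{"linear": [-0.0052, -0.0014, 0.0038], "dr": [0.02, 0.09, 0.18], "jaw": 1}, {"linear": [-0.0052, -0.0013, 0.0038], "dr": [0.02, 0.09, 0.18], "jaw": 1}, {"linear": [-0.0052, -0.0013, 0.0038], "dr": [0.02, 0.09, 0.18], "jaw": 1}, {"linear": [-0.0001, -0.0087, 0.0], "dr": [0.0, 0.0, 0.0], "jaw": 1}, {"linear": [-0.0001, -0.0087, 0.0], "dr": [0.0, 0.0, 0.0], "jaw": 1}, {"linear": [0.0028, -0.008, -0.0022], "dr": [0.0, 0.0, 0.0], "jaw": 1}, {"linear": [0.0028, -0.008, -0.0022], "dr": [0.0, 0.0, 0.0], "jaw": 1}, {"linear": [0.002, -0.0091, -0.0016], "dr": [0.0, 0.0, 0.0], "jaw": 1}]
[{"linear": [0.002, -0.0091, -0.0016], "dr": [0.0, 0.0, 0.0], "jaw": 1}, {"linear": [0.0011, -0.0105, -0.0009], "dr": [0.0, 0.0, 0.0], "jaw": 1}, {"linear": [0.0011, -0.0105, -0.0009], "dr": [0.0, 0.0, 0.0], "jaw": 1}, {"linear": [-0.0002, -0.0106, 0.0002], "dr": [0.0, 0.0, 0.0], "jaw": 1}, {"linear": [-0.0002, -0.0106, 0.0002], "dr": [0.0, 0.0, 0.0], "jaw": 1}, {"linear": [-0.0015, -0.0104, 0.0012], "dr": [0.0, 0.0, 0.0], "jaw": 1}, {"linear": [-0.0015, -0.0104, 0.0012], "dr": [0.0, 0.0, 0.0], "jaw": 1}, {"linear": [-0.0028, -0.01, 0.0022], "dr": [0.0, 0.0, 0.0], "jaw": 1}]
[{"linear": [-0.0028, -0.01, 0.0022], "dr": [0.0, 0.0, 0.0], "jaw": 1}, {"linear": [-0.0035, -0.0083, 0.0027], "dr": [0.0, 0.0, 0.0], "jaw": 1}, {"linear": [-0.0035, -0.0083, 0.0027], "dr": [0.0, 0.0, 0.0], "jaw": 1}]
max 0.0106 0.18 19
```

Call:
{"method": "drive_tool", "body": {
  "commands": [
    {"linear": [-0.005,-0.001,0.004],"dr": [0,0,0.2],"jaw": 1},
    {"linear": [-0.005,-0.001,0.004],"dr": [0,0,0.2],"jaw": 1},
    {"linear": [-0.005,-0.002,0.004],"dr": [0,0,0.2],"jaw": 1},
    {"linear": [0,-0.0085,0],"dr": [0,0,0],"jaw": 1},
    {"linear": [0,-0.0085,0],"dr": [0,0,0],"jaw": 1},
    {"linear": [0.003,-0.008,-0.002],"dr": [0,0,0],"jaw": 1},
    {"linear": [0.003,-0.008,-0.002],"dr": [0,0,0],"jaw": 1},
    {"linear": [0.002,-0.009,-0.0015],"dr": [0,0,0],"jaw": 1}
  ]
}}

```text
clock: 7.2
tcp_pos: [0.5551, 0.0508, 0.0556]
orientation: [-0.0, 2.473, 0.003]
contact_force: [-1.5, 1.4, 1.0]
grip_width: 0.0005
```

Run:
```python
from h import *
st()
im=viewer.grab_frame('wrist')[:,:,::-1]; cv2.imwrite('pics/wrist2.png',im)
plan([(fin(177),38,2),(fin(186),38,2),(fin(195),38,2),(fin(204),38,2),(fin(212),38,2)])
```

```text
t 7.2 tcp [0.5551 0.0508 0.0556] z [ 0.62   0.002 -0.785] y [-0.001  1.     0.002] F [-1.5  1.4  1. ] w 0.0005 q [ 0.28  0.55 -0.68  2.41  2.26  0.62 -0.83]
[{"linear": [0.0017, -0.0132, -0.0018], "dr": [0.0, 0.13, -0.04], "jaw": 1}, {"linear": [0.0017, -0.0132, -0.0018], "dr": [0.0, 0.13, -0.04], "jaw": 1}, {"linear": [-0.0002, -0.0106, 0.0002], "dr": [0.0, 0.0, 0.0], "jaw": 1}, {"linear": [-0.0002, -0.0106, 0.0002], "dr": [0.0, 0.0, 0.0], "jaw": 1}, {"linear": [-0.0015, -0.0104, 0.0012], "dr": [0.0, 0.0, 0.0], "jaw": 1}, {"linear": [-0.0015, -0.0104, 0.0012], "dr": [0.0, 0.0, 0.0], "jaw": 1}, {"linear": [-0.0028, -0.01, 0.0022], "dr": [0.0, 0.0, 0.0], "jaw": 1}, {"linear": [-0.0028, -0.01, 0.0022], "dr": [0.0, 0.0, 0.0], "jaw": 1}]
[{"linear": [-0.0035, -0.0083, 0.0027], "dr": [0.0, 0.0, 0.0], "jaw": 1}, {"linear": [-0.0035, -0.0083, 0.0027], "dr": [0.0, 0.0, 0.0], "jaw": 1}]
max 0.0132 0.13 10
```

View pics/wrist2.png

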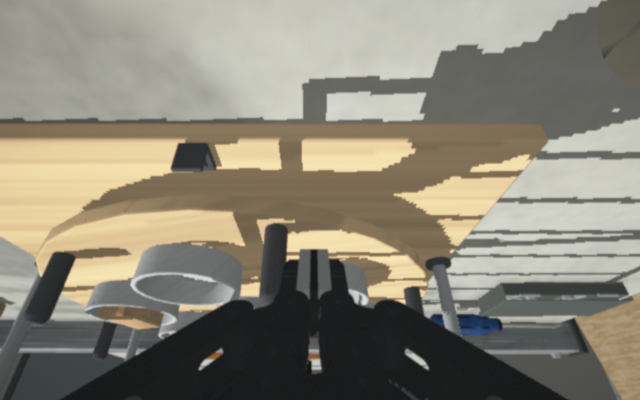

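The peg (px 275,260) lies against the fingers, and the tray is starting to turn. I'll continue the stroke.

Call:
{"method": "drive_tool", "body": {
  "commands": [
    {"linear": [0.0015,-0.012,-0.002],"dr": [0,0,0],"jaw": 1},
    {"linear": [0.0015,-0.012,-0.002],"dr": [0,0,0],"jaw": 1},
    {"linear": [0,-0.012,0],"dr": [0,0,0],"jaw": 1},
    {"linear": [0,-0.012,0],"dr": [0,0,0],"jaw": 1},
    {"linear": [-0.0015,-0.011,0.0015],"dr": [0,0,0],"jaw": 1},
    {"linear": [-0.002,-0.011,0.0015],"dr": [0,0,0],"jaw": 1},
    {"linear": [-0.003,-0.01,0.002],"dr": [0,0,0],"jaw": 1},
    {"linear": [-0.003,-0.01,0.002],"dr": [0,0,0],"jaw": 1}
  ]
}}

```text
clock: 8.25
tcp_pos: [0.559, -0.0448, 0.0553]
orientation: [0.0, 2.479, 0.003]
contact_force: [0.5, 1.1, -0.5]
grip_width: 0.0003
```

Run:
```python
from h import *
st()
im=viewer.grab_frame('wrist')[:,:,::-1]; cv2.imwrite('pics/wrist3.png',im)
im=viewer.grab_frame('top')[:,:,::-1]; cv2.imwrite('pics/top3.png',cv2.resize(im[80:280,210:430],None,fx=3,fy=3,interpolation=cv2.INTER_CUBIC))
plan([(fin(204),38,2),(fin(212),38,2)])
```

```text
t 8.25 tcp [ 0.559  -0.0448  0.0553] z [ 0.615  0.002 -0.788] y [-0.001  1.     0.002] F [ 0.5  1.1 -0.5] w 0.0003 q [ 0.55  0.55 -0.68  2.4   2.47  0.49 -0.8 ]
[{"linear": [-0.0006, 0.0033, 0.0003], "dr": [-0.01, 0.03, -0.07], "jaw": 1}, {"linear": [-0.0006, 0.0033, 0.0003], "dr": [-0.01, 0.03, -0.07], "jaw": 1}, {"linear": [-0.0035, -0.0083, 0.0027], "dr": [0.0, 0.0, 0.0], "jaw": 1}, {"linear": [-0.0035, -0.0083, 0.0027], "dr": [0.0, 0.0, 0.0], "jaw": 1}]
max 0.0083 0.07 4
```

View pics/top3.png

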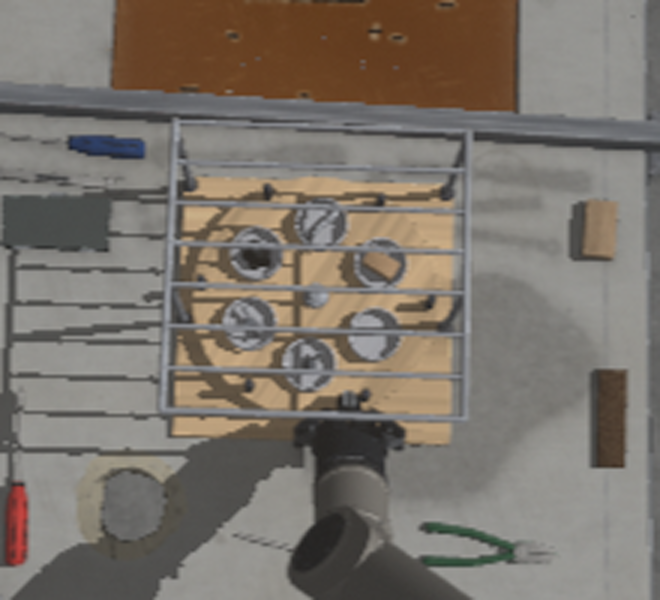

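View pics/wrist3.png

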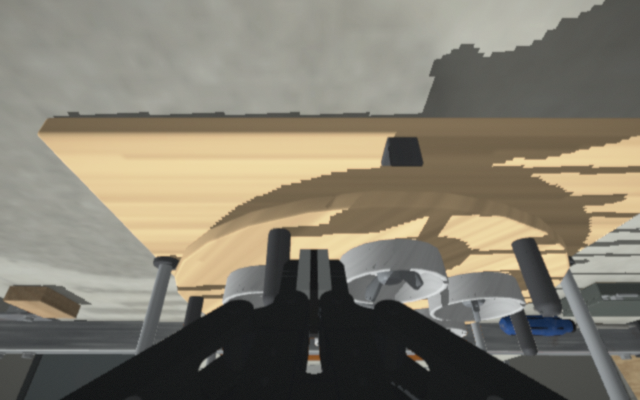

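Call:
{"method": "drive_tool", "body": {
  "commands": [
    {"linear": [0,0.004,-0.012],"dr": [0,0,0],"jaw": 1},
    {"linear": [0,0.002,-0.014],"dr": [0,0,0],"jaw": 1},
    {"linear": [0,0,-0.014],"dr": [0,0,0],"jaw": 1},
    {"linear": [0,0,-0.014],"dr": [0,0,0],"jaw": 1},
    {"linear": [0,0.02,0],"dr": [0,0,0],"jaw": 1},
    {"linear": [0,0.025,0],"dr": [0,0,0],"jaw": 1},
    {"linear": [0,0.025,0],"dr": [0,0,0],"jaw": 1},
    {"linear": [0,0.025,0],"dr": [0,0,0],"jaw": 1}
  ]
}}

```text
clock: 9.35
tcp_pos: [0.5287, 0.0584, 0.0934]
orientation: [0.003, 2.475, -0.008]
contact_force: [-0.1, 0.3, 0.2]
grip_width: 0.0001
```

Run:
```python
from h import *
st()
f=lambda p:(p[0]/3+210-.33,p[1]/3+80-.33)
for p in [(268,187),(380,199),(430,300),(365,394),(248,382)]:
    q=ray('top',f(p),.074)[:2]-AX; print(np.hypot(*q),np.degrees(np.arctan2(q[1],q[0]))%360)
plan([((.535,.103,.095),38,2),((.5645,.103,.056),38,4)])
```

```text
t 9.35 tcp [0.5287 0.0584 0.0934] z [ 0.618 -0.006 -0.786] y [ 0.004  1.    -0.005] F [-0.1  0.3  0.2] w 0.0001 q [ 0.75  0.78 -1.36  2.43  1.93  0.97 -0.37]
0.13583662236366217 26.146979381682492
0.1328415072524944 327.0770303462619
0.13305510969233175 266.6239696099215
0.13426735062263886 206.421023966514
0.133394416076809 145.78460690452255
[{"linear": [-0.003, 0.0223, 0.0012], "dr": [-0.19, 0.08, -0.01], "jaw": 1}, {"linear": [-0.003, 0.0223, 0.0012], "dr": [-0.19, 0.08, -0.01], "jaw": 1}, {"linear": [0.0002, 0.0, 0.0122], "dr": [0.0, 0.0, 0.0], "jaw": 1}, {"linear": [0.0002, 0.0, 0.0122], "dr": [0.0, 0.0, 0.0], "jaw": 1}, {"linear": [0.0002, 0.0, 0.0122], "dr": [0.0, 0.0, 0.0], "jaw": 1}, {"linear": [0.0002, 0.0, 0.0122], "dr": [0.0, 0.0, 0.0], "jaw": 1}]
max 0.0223 0.19 6
```

Call:
{"method": "drive_tool", "body": {
  "commands": [
    {"linear": [-0.003,0.022,0.001],"dr": [-0.2,0,0],"jaw": 1},
    {"linear": [-0.003,0.022,0.001],"dr": [-0.2,0,0],"jaw": 1},
    {"linear": [0,0.003,0.01],"dr": [0,0,0],"jaw": 1}
  ]
}}

```text
clock: 9.72
tcp_pos: [0.5399, 0.1102, 0.0895]
orientation: [-0.009, 2.473, 0.002]
contact_force: [0.4, 0.4, -0.5]
grip_width: 0.0003
```

Run:
```python
from h import *
st()
plan([((.5645,.103,.056),38,5),(fin(148),38,2),(fin(155),38,2)])
```

```text
t 9.72 tcp [0.5399 0.1102 0.0895] z [ 0.62   0.004 -0.785] y [-0.007  1.    -0.001] F [ 0.4  0.4 -0.5] w 0.0003 q [ 0.59  0.82 -1.34  2.38  1.91  1.05 -0.42]
[{"linear": [0.0003, -0.0015, 0.0083], "dr": [0.04, 0.06, 0.07], "jaw": 1}, {"linear": [0.0003, -0.0015, 0.0083], "dr": [0.04, 0.06, 0.07], "jaw": 1}, {"linear": [0.0003, -0.0015, 0.0083], "dr": [0.04, 0.06, 0.07], "jaw": 1}, {"linear": [0.0003, -0.0015, 0.0083], "dr": [0.04, 0.06, 0.07], "jaw": 1}, {"linear": [0.0002, -0.0015, 0.0083], "dr": [0.04, 0.06, 0.07], "jaw": 1}, {"linear": [-0.0022, -0.008, 0.0017], "dr": [0.0, 0.0, 0.0], "jaw": 1}, {"linear": [-0.0022, -0.008, 0.0017], "dr": [0.0, 0.0, 0.0], "jaw": 1}, {"linear": [0.0031, -0.0072, -0.0024], "dr": [0.0, 0.0, 0.0], "jaw": 1}]
[{"linear": [0.0031, -0.0072, -0.0024], "dr": [0.0, 0.0, 0.0], "jaw": 1}]
max 0.0083 0.07 9
```

Call:
{"method": "drive_tool", "body": {
  "commands": [
    {"linear": [0,-0.0015,0.0083],"dr": [0,0,0],"jaw": 1},
    {"linear": [0,-0.0015,0.0083],"dr": [0,0,0],"jaw": 1},
    {"linear": [0,-0.0015,0.0083],"dr": [0,0,0],"jaw": 1},
    {"linear": [0,-0.0015,0.0083],"dr": [0,0,0],"jaw": 1},
    {"linear": [0,-0.0015,0.0083],"dr": [0,0,0],"jaw": 1}
  ]
}}

```text
clock: 10.35
tcp_pos: [0.5666, 0.0991, 0.0534]
orientation: [-0.007, 2.475, -0.003]
contact_force: [0.6, 0.3, 0.2]
grip_width: -0.0
```

Run:
```python
from h import *
st()
im=viewer.grab_frame('scene')[:,:,::-1]; cv2.imwrite('pics/scene4.png',im)
im=viewer.grab_frame('wrist')[:,:,::-1]; cv2.imwrite('pics/wrist4.png',im)
plan([(fin(148),38,2),(fin(155),38,2),(fin(162),38,2),(fin(170),38,2),(fin(178),38,2),(fin(186),38,2),(fin(194),38,2),(fin(202),38,2)])
```

```text
t 10.35 tcp [0.5666 0.0991 0.0534] z [ 0.619 -0.    -0.786] y [-0.004  1.    -0.004] F [0.6 0.3 0.2] w -0.0 q [ 0.57  0.91 -1.25  2.34  2.02  1.05 -0.42]
[{"linear": [-0.0022, -0.0059, -0.0001], "dr": [-0.02, 0.08, 0.15], "jaw": 1}, {"linear": [-0.0022, -0.0059, -0.0001], "dr": [-0.02, 0.08, 0.15], "jaw": 1}, {"linear": [0.0031, -0.0072, -0.0024], "dr": [0.0, 0.0, 0.0], "jaw": 1}, {"linear": [0.0031, -0.0072, -0.0024], "dr": [0.0, 0.0, 0.0], "jaw": 1}, {"linear": [0.0024, -0.0077, -0.0019], "dr": [0.0, 0.0, 0.0], "jaw": 1}, {"linear": [0.0024, -0.0077, -0.0019], "dr": [0.0, 0.0, 0.0], "jaw": 1}, {"linear": [0.0018, -0.0091, -0.0014], "dr": [0.0, 0.0, 0.0], "jaw": 1}, {"linear": [0.0018, -0.0091, -0.0014], "dr": [0.0, 0.0, 0.0], "jaw": 1}]
[{"linear": [0.0008, -0.0094, -0.0006], "dr": [0.0, 0.0, 0.0], "jaw": 1}, {"linear": [0.0008, -0.0094, -0.0006], "dr": [0.0, 0.0, 0.0], "jaw": 1}, {"linear": [-0.0003, -0.0094, 0.0002], "dr": [0.0, 0.0, 0.0], "jaw": 1}, {"linear": [-0.0003, -0.0094, 0.0002], "dr": [0.0, 0.0, 0.0], "jaw": 1}, {"linear": [-0.0013, -0.0093, 0.001], "dr": [0.0, 0.0, 0.0], "jaw": 1}, {"linear": [-0.0013, -0.0093, 0.001], "dr": [0.0, 0.0, 0.0], "jaw": 1}, {"linear": [-0.0023, -0.009, 0.0018], "dr": [0.0, 0.0, 0.0], "jaw": 1}, {"linear": [-0.0023, -0.009, 0.0018], "dr": [0.0, 0.0, 0.0], "jaw": 1}]
max 0.0094 0.15 16
```

View pics/scene4.png

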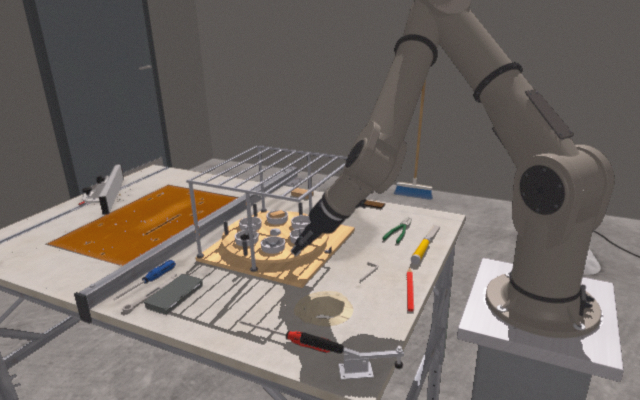

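View pics/wrist4.png

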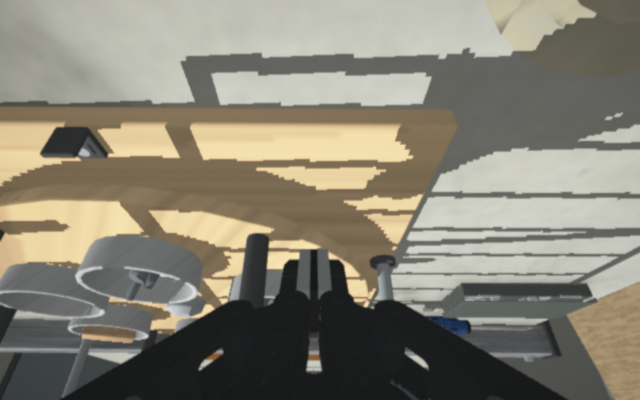

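Call:
{"method": "drive_tool", "body": {
  "commands": [
    {"linear": [-0.001,-0.006,0],"dr": [0,0,0],"jaw": 1},
    {"linear": [-0.001,-0.006,0],"dr": [0,0,0],"jaw": 1},
    {"linear": [0.003,-0.008,-0.0025],"dr": [0,0,0],"jaw": 1},
    {"linear": [0.003,-0.009,-0.0025],"dr": [0,0,0],"jaw": 1},
    {"linear": [0.003,-0.009,-0.002],"dr": [0,0,0],"jaw": 1},
    {"linear": [0.0025,-0.01,-0.002],"dr": [0,0,0],"jaw": 1},
    {"linear": [0.002,-0.01,-0.0015],"dr": [0,0,0],"jaw": 1},
    {"linear": [0.002,-0.011,-0.0015],"dr": [0,0,0],"jaw": 1}
  ]
}}

```text
clock: 11.45
tcp_pos: [0.545, 0.0275, 0.0545]
orientation: [-0.013, 2.478, 0.002]
contact_force: [-1.7, 1.6, 0.4]
grip_width: 0.0003
```

Run:
```python
from h import *
st()
plan([(fin(178),38,2),(fin(187),38,2),(fin(196),38,2),(fin(204),38,2),(fin(209),38,1)])
```

```text
t 11.45 tcp [0.545  0.0275 0.0545] z [ 0.616  0.004 -0.788] y [-0.01   1.    -0.002] F [-1.7  1.6  0.4] w 0.0003 q [ 0.78  0.87 -1.26  2.41  2.08  0.94 -0.36]
[{"linear": [-0.0023, -0.0036, 0.0008], "dr": [0.12, 0.02, 0.26], "jaw": 1}, {"linear": [-0.0023, -0.0036, 0.0008], "dr": [0.12, 0.02, 0.26], "jaw": 1}, {"linear": [-0.0004, -0.0106, 0.0003], "dr": [0.0, 0.0, 0.0], "jaw": 1}, {"linear": [-0.0004, -0.0106, 0.0003], "dr": [0.0, 0.0, 0.0], "jaw": 1}, {"linear": [-0.0017, -0.0104, 0.0013], "dr": [0.0, 0.0, 0.0], "jaw": 1}, {"linear": [-0.0017, -0.0104, 0.0013], "dr": [0.0, 0.0, 0.0], "jaw": 1}, {"linear": [-0.0025, -0.0088, 0.002], "dr": [0.0, 0.0, 0.0], "jaw": 1}, {"linear": [-0.0025, -0.0088, 0.002], "dr": [0.0, 0.0, 0.0], "jaw": 1}]
[{"linear": [-0.0041, -0.0105, 0.0032], "dr": [0.0, 0.0, 0.0], "jaw": 1}]
max 0.0106 0.26 9
```

Call:
{"method": "drive_tool", "body": {
  "commands": [
    {"linear": [-0.003,-0.008,0.002],"dr": [0,0,0.2],"jaw": 1},
    {"linear": [-0.003,-0.01,0.001],"dr": [0,0,0.2],"jaw": 1},
    {"linear": [-0.001,-0.01,0.0005],"dr": [0,0,0],"jaw": 1},
    {"linear": [-0.001,-0.01,0.0005],"dr": [0,0,0],"jaw": 1},
    {"linear": [-0.002,-0.01,0.0015],"dr": [0,0,0],"jaw": 1},
    {"linear": [-0.002,-0.01,0.0015],"dr": [0,0,0],"jaw": 1},
    {"linear": [-0.0025,-0.009,0.002],"dr": [0,0,0],"jaw": 1},
    {"linear": [-0.0025,-0.008,0.002],"dr": [0,0,0],"jaw": 1}
  ]
}}

```text
clock: 12.45
tcp_pos: [0.5692, -0.0549, 0.0574]
orientation: [0.0, 2.474, 0.001]
contact_force: [1.3, 1.3, -0.6]
grip_width: 0.0003
```

Run:
```python
from h import *
st()
im=viewer.grab_frame('top')[:,:,::-1]; cv2.imwrite('pics/top5.png',cv2.resize(im[80:280,210:430],None,fx=3,fy=3,interpolation=cv2.INTER_CUBIC))
```

```text
t 12.45 tcp [ 0.5692 -0.0549  0.0574] z [ 0.619  0.001 -0.785] y [-0.     1.     0.001] F [ 1.3  1.3 -0.6] w 0.0003 q [ 0.97  0.84 -1.21  2.36  2.12  0.76 -0.21]
```

View pics/top5.png

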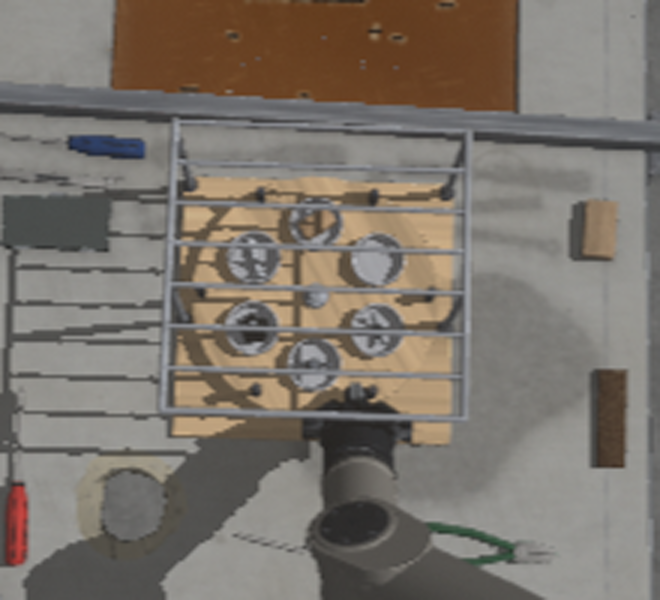

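Call:
{"method": "drive_tool", "body": {
  "commands": [
    {"linear": [0,0.004,-0.012],"dr": [0,0,0],"jaw": 1},
    {"linear": [0,0.002,-0.014],"dr": [0,0,0],"jaw": 1},
    {"linear": [0,0,-0.014],"dr": [0,0,0],"jaw": 1},
    {"linear": [0,0,-0.014],"dr": [0,0,0],"jaw": 1},
    {"linear": [0,0.02,0],"dr": [0,0,0],"jaw": 1},
    {"linear": [0,0.025,0],"dr": [0,0,0],"jaw": 1},
    {"linear": [0,0.025,0],"dr": [0,0,0],"jaw": 1},
    {"linear": [0,0.025,0],"dr": [0,0,0],"jaw": 1}
  ]
}}

```text
clock: 13.5
tcp_pos: [0.5296, 0.0467, 0.1045]
orientation: [-0.0, 2.473, -0.01]
contact_force: [-0.3, -0.1, -0.3]
grip_width: 0.0
```

Run:
```python
from h import *
st()
plan([((.532,.103,.095),38,3),((.5625,.101,.056),38,5)])
```

```text
t 13.5 tcp [0.5296 0.0467 0.1045] z [ 0.62  -0.007 -0.785] y [ 0.003  1.    -0.007] F [-0.3 -0.1 -0.3] w 0.0 q [ 0.78  0.71 -1.34  2.43  1.92  0.88 -0.36]
[{"linear": [0.0013, 0.0188, 0.0029], "dr": [-0.14, 0.1, 0.05], "jaw": 1}, {"linear": [0.0013, 0.0188, 0.0029], "dr": [-0.14, 0.1, 0.05], "jaw": 1}, {"linear": [0.0013, 0.0188, 0.0029], "dr": [-0.14, 0.1, 0.05], "jaw": 1}, {"linear": [-0.0, -0.0004, 0.0099], "dr": [0.0, 0.0, 0.0], "jaw": 1}, {"linear": [-0.0, -0.0004, 0.0099], "dr": [0.0, 0.0, 0.0], "jaw": 1}, {"linear": [-0.0, -0.0004, 0.0099], "dr": [0.0, 0.0, 0.0], "jaw": 1}, {"linear": [-0.0, -0.0004, 0.0099], "dr": [0.0, 0.0, 0.0], "jaw": 1}, {"linear": [-0.0, -0.0004, 0.0099], "dr": [0.0, 0.0, 0.0], "jaw": 1}]
max 0.0188 0.14 8
```

Call:
{"method": "drive_tool", "body": {
  "commands": [
    {"linear": [0.001,0.019,0.003],"dr": [0,0,0],"jaw": 1},
    {"linear": [0.001,0.019,0.003],"dr": [0,0,0],"jaw": 1},
    {"linear": [0.001,0.018,0.003],"dr": [0,0,0],"jaw": 1},
    {"linear": [0,0,0.01],"dr": [0,0,0],"jaw": 1},
    {"linear": [0,0,0.01],"dr": [0,0,0],"jaw": 1},
    {"linear": [0,0,0.01],"dr": [0,0,0],"jaw": 1},
    {"linear": [0,0,0.01],"dr": [0,0,0],"jaw": 1},
    {"linear": [0,0,0.009],"dr": [0,0,0],"jaw": 1}
  ]
}}

```text
clock: 14.5
tcp_pos: [0.5617, 0.1045, 0.0577]
orientation: [-0.009, 2.47, -0.013]
contact_force: [-0.8, -0.4, 0.4]
grip_width: -0.0001
```

Run:
```python
from h import *
st()
im=viewer.grab_frame('wrist')[:,:,::-1]; cv2.imwrite('pics/wrist6.png',im)
plan([(fin(151.4),38,2),(fin(157),38,2),(fin(164),38,2),(fin(172),38,2)])
```

```text
t 14.5 tcp [0.5617 0.1045 0.0577] z [ 0.622 -0.007 -0.783] y [-0.003  1.    -0.012] F [-0.8 -0.4  0.4] w -0.0001 q [ 0.54  0.86 -1.22  2.35  2.01  1.04 -0.45]
[{"linear": [-0.0011, -0.012, 0.0017], "dr": [-0.23, 0.23, 0.26], "jaw": 1}, {"linear": [-0.0012, -0.012, 0.0016], "dr": [-0.23, 0.23, 0.26], "jaw": 1}, {"linear": [0.0023, -0.0059, -0.0018], "dr": [0.0, 0.0, 0.0], "jaw": 1}, {"linear": [0.0023, -0.0059, -0.0018], "dr": [0.0, 0.0, 0.0], "jaw": 1}, {"linear": [0.0022, -0.0078, -0.0017], "dr": [0.0, 0.0, 0.0], "jaw": 1}, {"linear": [0.0022, -0.0078, -0.0017], "dr": [0.0, 0.0, 0.0], "jaw": 1}, {"linear": [0.0015, -0.0092, -0.0012], "dr": [0.0, 0.0, 0.0], "jaw": 1}, {"linear": [0.0015, -0.0092, -0.0012], "dr": [0.0, 0.0, 0.0], "jaw": 1}]
max 0.012 0.26 8
```

View pics/wrist6.png

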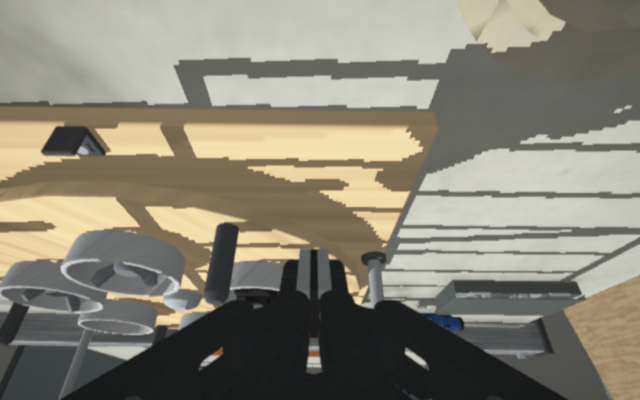

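The finger is in place left of the peg (px 222,265). Now the third stroke.

Call:
{"method": "drive_tool", "body": {
  "commands": [
    {"linear": [-0.001,-0.01,0.0015],"dr": [-0.2,0.2,0.2],"jaw": 1},
    {"linear": [-0.001,-0.01,0.0015],"dr": [-0.2,0.2,0.2],"jaw": 1},
    {"linear": [0.002,-0.008,-0.0015],"dr": [0,0,0],"jaw": 1},
    {"linear": [0.002,-0.008,-0.0015],"dr": [0,0,0],"jaw": 1},
    {"linear": [0.002,-0.009,-0.0015],"dr": [0,0,0],"jaw": 1},
    {"linear": [0.002,-0.009,-0.0015],"dr": [0,0,0],"jaw": 1},
    {"linear": [0.0015,-0.01,-0.001],"dr": [0,0,0],"jaw": 1},
    {"linear": [0.0015,-0.01,-0.001],"dr": [0,0,0],"jaw": 1}
  ]
}}

```text
clock: 15.55
tcp_pos: [0.55, 0.0264, 0.0556]
orientation: [-0.006, 2.479, 0.002]
contact_force: [-0.4, 2.0, -0.6]
grip_width: 0.0
```

Run:
```python
from h import *
st()
plan([(fin(178),38,2),(fin(186),38,2),(fin(194),38,2),(fin(202),38,2)])
```

```text
t 15.55 tcp [0.55   0.0264 0.0556] z [ 0.615  0.003 -0.788] y [-0.005  1.    -0.   ] F [-0.4  2.  -0.6] w 0.0 q [ 0.75  0.83 -1.22  2.4   2.08  0.9  -0.38]
[{"linear": [0.0, -0.0031, -0.0003], "dr": [0.08, -0.02, 0.11], "jaw": 1}, {"linear": [0.0, -0.0031, -0.0003], "dr": [0.08, -0.02, 0.11], "jaw": 1}, {"linear": [-0.0003, -0.0094, 0.0002], "dr": [0.0, 0.0, 0.0], "jaw": 1}, {"linear": [-0.0003, -0.0094, 0.0002], "dr": [0.0, 0.0, 0.0], "jaw": 1}, {"linear": [-0.0013, -0.0093, 0.001], "dr": [0.0, 0.0, 0.0], "jaw": 1}, {"linear": [-0.0013, -0.0093, 0.001], "dr": [0.0, 0.0, 0.0], "jaw": 1}, {"linear": [-0.0023, -0.009, 0.0018], "dr": [0.0, 0.0, 0.0], "jaw": 1}, {"linear": [-0.0023, -0.009, 0.0018], "dr": [0.0, 0.0, 0.0], "jaw": 1}]
max 0.0094 0.11 8
```

Call:
{"method": "drive_tool", "body": {
  "commands": [
    {"linear": [0,-0.009,0],"dr": [0,0,0],"jaw": 1},
    {"linear": [0,-0.0095,0],"dr": [0,0,0],"jaw": 1},
    {"linear": [-0.0005,-0.0095,0.0005],"dr": [0,0,0],"jaw": 1},
    {"linear": [-0.001,-0.009,0.001],"dr": [0,0,0],"jaw": 1},
    {"linear": [-0.0015,-0.009,0.001],"dr": [0,0,0],"jaw": 1},
    {"linear": [-0.0015,-0.008,0.001],"dr": [0,0,0],"jaw": 1},
    {"linear": [-0.002,-0.007,0.0015],"dr": [0,0,0],"jaw": 1},
    {"linear": [-0.002,-0.005,0.0015],"dr": [0,0,0],"jaw": 1}
  ]
}}

```text
clock: 16.55
tcp_pos: [0.5622, -0.0457, 0.0557]
orientation: [-0.003, 2.479, -0.0]
contact_force: [-0.1, 0.6, -0.6]
grip_width: 0.0
```

Run:
```python
from h import *
st()
im=viewer.grab_frame('top')[:,:,::-1]; cv2.imwrite('pics/top7.png',cv2.resize(im[130:240,250:380],None,fx=5,fy=5,interpolation=cv2.INTER_CUBIC))
```

```text
t 16.55 tcp [ 0.5622 -0.0457  0.0557] z [ 0.616  0.001 -0.788] y [-0.002  1.    -0.001] F [-0.1  0.6 -0.6] w 0.0 q [ 0.92  0.81 -1.17  2.37  2.14  0.75 -0.27]
```

View pics/top7.png

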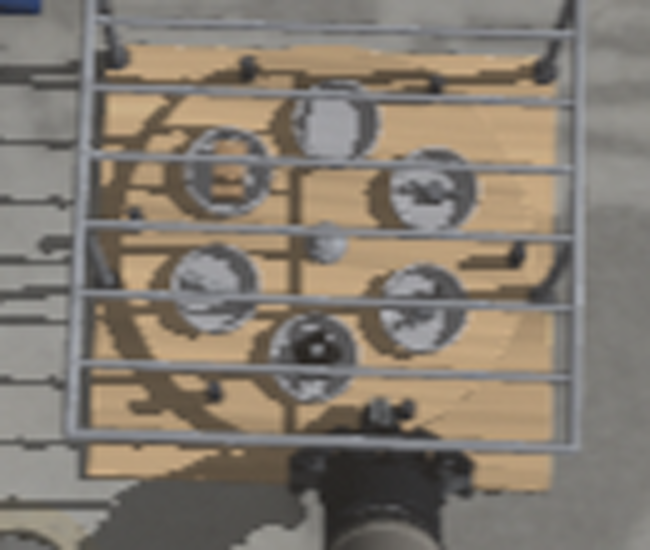

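Run:
```python
from h import *
g=lambda p:(250+p[0]/5-.4,130+p[1]/5-.4)
print('stud top',ray('top',g((316,341)),.076)[:2]-AX,'head',ray('top',g((316,350)),.047)[:2]-AX)
for p in [(248,68),(436,84),(516,252),(406,406),(213,388),(135,213)]:
    q=ray('top',g(p),.074)[:2]-AX; print(np.hypot(*q),np.degrees(np.arctan2(q[1],q[0]))%360)
```

```text
stud top [-0.07639179  0.00543633] head [-0.07802707  0.00521436]
0.1315759287830632 26.65132201129595
0.13259445002972378 326.1462328759534
0.1324404779450576 266.0902246045415
0.13286055851381157 205.8257229901399
0.13422254684721388 145.79481846778256
0.13468609987870775 85.47455216334204
```

Call:
{"method": "drive_tool", "body": {
  "commands": [
    {"linear": [-0.0015,-0.004,0.001],"dr": [0,0,0],"jaw": 1},
    {"linear": [-0.0015,-0.003,0.001],"dr": [0,0,0],"jaw": 1},
    {"linear": [0,0,0],"dr": [0,0,0],"jaw": 1},
    {"linear": [0,0.005,0],"dr": [0,0,0],"jaw": 1},
    {"linear": [0,0.004,-0.01],"dr": [0,0,0],"jaw": 1},
    {"linear": [0,0,-0.014],"dr": [0,0,0],"jaw": 1},
    {"linear": [0,0,-0.014],"dr": [0,0,0],"jaw": 1},
    {"linear": [0,0,-0.014],"dr": [0,0,0],"jaw": 1}
  ]
}}

```text
clock: 17.6
tcp_pos: [0.5322, -0.0427, 0.0994]
orientation: [-0.005, 2.478, -0.001]
contact_force: [-0.1, -0.2, 0.4]
grip_width: 0.0
```

Run:
```python
from h import *
st()
im=viewer.grab_frame('wrist')[:,:,::-1]; cv2.imwrite('pics/wrist8.png',im)
im=viewer.grab_frame('top')[:,:,::-1]; cv2.imwrite('pics/top8.png',cv2.resize(im[130:240,250:380],None,fx=5,fy=5,interpolation=cv2.INTER_CUBIC))
```

```text
t 17.6 tcp [ 0.5322 -0.0427  0.0994] z [ 0.616  0.001 -0.788] y [-0.003  1.    -0.002] F [-0.1 -0.2  0.4] w 0.0 q [ 1.01  0.66 -1.26  2.42  2.02  0.66 -0.25]
```

View pics/top8.png

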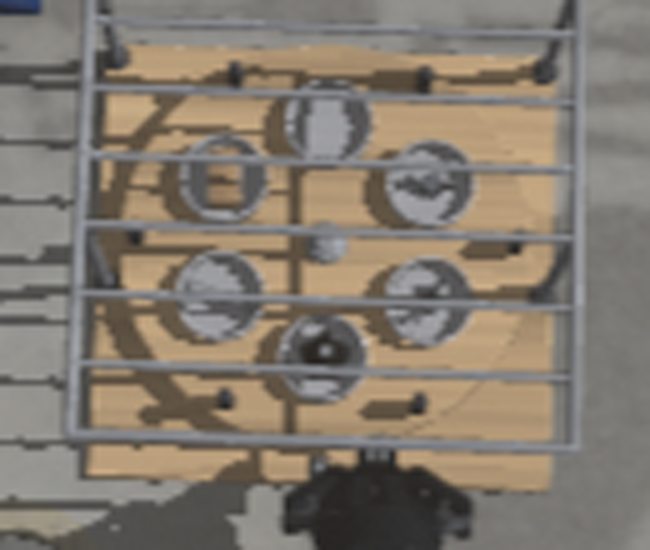

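View pics/wrist8.png

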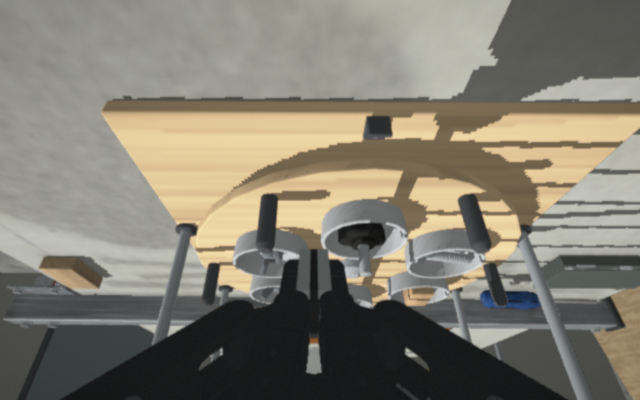

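Call:
{"method": "drive_tool", "body": {
  "commands": [
    {"linear": [0,0,-0.01],"dr": [0,0,0],"jaw": 1},
    {"linear": [0,0,-0.01],"dr": [0,0,0],"jaw": 1},
    {"linear": [0,0,0],"dr": [0,0,0],"jaw": 1},
    {"linear": [0,0,0],"dr": [0,0,0],"jaw": 1}
  ]
}}

```text
clock: 18.2
tcp_pos: [0.5202, -0.0433, 0.1171]
orientation: [-0.006, 2.478, -0.004]
contact_force: [-0.2, -0.6, -0.1]
grip_width: 0.0001
```

Run:
```python
from h import *
st()
g=lambda p:(250+p[0]/5-.4,130+p[1]/5-.4)
print('stud',ray('top',g((326,350)),.076)[:2]-AX,'pointer',ray('top',g((320,463)),.026)[:2]-AX)
for p in [(235,73),(424,78),(515,243),(418,402),(224,397),(134,235)]:
    q=ray('top',g(p),.074)[:2]-AX; print(np.degrees(np.arctan2(q[1],q[0]))%360)
im=viewer.grab_frame('top')[:,:,::-1]; a=cv2.resize(im[130:240,250:380],None,fx=5,fy=5,interpolation=cv2.INTER_CUBIC);cv2.imwrite('pics/top9.png',a)
b=cv2.imread('pics/top8.png'); d=cv2.absdiff(a,b)[:420]; print('diff',d.mean(),d.max())
```

```text
t 18.2 tcp [ 0.5202 -0.0433  0.1171] z [ 0.616 -0.001 -0.788] y [-0.004  1.    -0.004] F [-0.2 -0.6 -0.1] w 0.0001 q [ 1.11  0.69 -1.4   2.44  1.93  0.71 -0.14]
stud [-0.08248313 -0.00165007] pointer [-1.55461598e-01  2.00965242e-05]
30.9102375448788
330.240529124366
268.84514101470427
209.55230778287273
149.96909217107145
92.15519999656019
diff 0.7113919413919414 4
```

Call:
{"method": "drive_tool", "body": {
  "commands": [
    {"linear": [0,0,0.01],"dr": [0,0,0],"jaw": 1},
    {"linear": [0,0,0],"dr": [0,0,0],"jaw": 1},
    {"linear": [0,0,0],"dr": [0,0,0],"jaw": 1}
  ]
}}

```text
clock: 18.62
tcp_pos: [0.5269, -0.0431, 0.1077]
orientation: [-0.006, 2.479, -0.003]
contact_force: [-0.4, 0.0, 0.6]
grip_width: -0.0001
```

Run:
```python
from h import *
from bench import job
st(); o=monitor.get_obs(); print(o['joints'],abs(o['qvel']).max()); print(job.hand_in())
```

```text
t 18.62 tcp [ 0.5269 -0.0431  0.1077] z [ 0.615 -0.001 -0.789] y [-0.004  1.    -0.004] F [-0.4  0.   0.6] w -0.0001 q [ 1.08  0.72 -1.37  2.43  1.95  0.73 -0.15]
[ 1.08044828  0.72034674 -1.37167899  2.42669937  1.95424819  0.72700692
 -0.15096911] 0.01190376437142075
the job is handed in; nothing more can be done
None
```

I turned the carousel about 177° counter-clockwise, in three strokes on the front pegs plus a small final nudge. The dish with the black star knob now stands at the front. I backed the closed fingers off above the pegs and handed the job in at 18.6 s; the hand-in gives no verdict.

- **Knob:** in the last measured picture it is about 82 mm in front of the axis and about 2 mm to the side of the line to the pointer.
- **Tray and parts:** two top pictures taken about 0.6 s apart show no change in the tray, so it is at rest. All five parts appear to be in their dishes.
- **Forces:** the readings I took, between moves, never exceeded about 2.5 N, so I saw no sign of hitting the stand.
- **Loose tools:** I kept clear of them but did not re-measure their positions at the end.
- **Joints:** the arm worked close to the range ends of joints 3, 4 and 7. Joint 7 ran to within 0.01 rad of its limit on the way in, so I rolled the gripper half a turn. Joint 4 read 2.44 rad, its limit to two decimals, twice. I saw no reading past a limit.

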